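# Adjust the honey scale with weight and stylus, then load the batch

## Robot

A 6-joint arm with a two-finger parallel gripper is mounted at the origin on the work surface. World frame = base frame: x ahead of the robot, y to its left, z up, the work surface at z = 0. Lengths are in m, angles in rad, forces in N, time in s.
With the tool pointing down it reaches from about 0.275 to 0.875 m from the base axis. Payload 12.5 kg.
Tool frame: the origin (TCP) lies midway between the tips of the shut fingers; the grasp point (between the pads) lies grasp_offset behind it (grasp_offset is the distance from the TCP to the grasp point, in m); y points along the fingers, x is the direction in which the jaws open and shut, and the axes are right-handed (so a half turn about y gives the same grasp; the last joint's range is limited). The gripper opens to 85 mm and grips with 20 to 120 N. Pads are 22 mm wide; open, the fingers measure 114 mm over their backs; the gripper's body (76 mm by 85 mm) begins 54 mm behind the grasp point. The pads swing forward as they close: fully open they stand 13 mm farther back than shut.
Start: joints at [1.259, 0.351, 1.652, -0, 1.139, -0.085], TCP at [0.124, 0.536, 0.231] pointing down, gripper open.
Joint ranges: [-2.75, 2.75], [-0.79, 2.1], [0.01, 2.65], [-1.57, 4.71], [0.07, 3.14], [-2.87, 2.87]. Speed limits (rad/s): [2.22, 2.22, 2.79, 3.14, 3.14, 3.14].

## Interface

Orientations are given as a unit quaternion [w, x, y, z].
In Python, from bench import * gives the robot as it stands. The module is installed in compiled form; this text tells all that it offers.
- The arm moves only by the tool apply_moves, never from a script. Its argument "rows" is one flat list of numbers, 7 for each row, row after row: the shift along the tool's x, y, z in mm, then the turn, a rotation vector about the tool's x, y, z in degrees, then the closure, from 0 (fully open) to 1 (shut). A call has 1 to 12 rows; each row is the pose to reach, as a shift and turn from the pose commanded when the call began, along the tool's axes at that moment; what a row does not reach only later rows make up. A row lasts 1/12 s, in which the tool goes at most 41.7 mm and 7.16 degrees, less where a joint would pass 70% of its speed; a pose out of reach is approached as far as the arm can. A call with a gripper value outside its range is refused whole. The fingers move at their own pace and stop on an object; "squeeze" is the grip in N (left out, the last holds). Time passes only in rows, so rows that repeat a pose let the fingers close. It gives the time, the measured TCP pose, the force and the opening at its end, in the units of the state.
- get_state(): the state, without advancing time (a new reading comes with each control period).
- snapshot(name): name is "side" or "top" or "wrist"; returns the picture (480x640x3 uint8, red, green, blue); there is no depth.
- get_calibration(name): a dict with "fx", "fy", "cx", "cy" (pixels), "rvec" (rotation vector, rad) and "tvec" (3), from world to camera coordinates, as OpenCV has them. Camera axes: x right, y down, z forward; pixel columns grow to the right and rows downward; lengths in m; the calibration is good to about 2 mm. A picture is of the moment at which its call begins: read the wrist's pose just before it. get_calibration takes no time and is no camera call; for the wrist camera it gives the pose at the moment of the call.
- sign_off(): hands the job in, once; it reports no verdict.
The state is a dict: "clock": time; "joints": joint angles; "qd": joint speeds; "effort": joint torques, N m; "tool_pos": TCP position; "tool_rot": TCP orientation; "ft_force": force on the tool from outside, world axes, zero at the start; "wrist_torque": the same for the moment, N m; "grip_width": opening from 0.0 (shut) to 1.0 (fully open).
Only numpy, scipy, OpenCV 4.12 (cv2) and the standard library are available. Lean on these libraries where they do the work, as an engineer would, in place of code of your own. Each camera call takes 0.05 s, during which the arm holds its last target. There are 200 camera calls.

## Task

Adjust the bench scale with its brass reference weight: stand the weight upright on the empty steel platform, draw the stylus out of the pencil case by its steel pin, lay it down on the desk, take it up again by its orange handle and, with the weight but no jar on the platform, push the red adjustment button at the back of the recess in the scale's side fully in with the ball tip for about half a second. Then put the stylus back in the pencil case as you found it, handle inside and pin sticking out, return the weight upright to its wooden dish, and stand all the honey jars upright on the scale's platform with their whole bases flat on it. Leave the other things on the desk where they are, and look again before you finish, as jars may get knocked while you work.

Things in the scene. Friction and masses are not known exactly. Their poses are not given: they have to be found in the camera images.
- stylus: Stylus, 141 mm long, 45 g: square orange handle 95 x 16 x 16 mm, then on the same axis a steel pin 8 x 8 mm, 46 mm long with its 10 mm ball end. Origin: centre of the handle's underside, 8 mm below the axis; z up; x from ball to butt: ball end at x -93.5 mm, pin meets handle at -47.5, butt at +47.5. It starts in the case, pin sticking out. Lying on the desk, its axis is 8 mm up.
- stylus_ball (a point): The very end of the stylus's ball tip, on the stylus axis.
- stylus_butt (a point): The other end of the stylus: centre of the butt face of the orange handle.
- scale: White bench scale, fixed; origin on the desk: housing x -150..130 mm, y -125..125, top 42 mm up. Display and keys at -x. In its +y flank, at x = -90 mm, is an open-topped recess edged with two yellow lines: 22 mm wide (along x), 32 mm deep (y 93 to 125 mm), floor 12 mm above the desk, open up to the housing top. The red button stands 7 mm out of its back wall.
- platform (a point): Centre of the flat floor of the scale's steel platform (weighing pan), 50 mm above the desk; the pan is 200 x 200 mm outside, with a turned-up edge 4 mm thick that stands 14 mm above its floor; axes as the scale's.
- adjust_button (a joint): Travel of the red adjustment button: 0 out, 0.005 m fully in (stop). It springs back; about 0.5 N starts it, 3 N holds it fully in.
- button_face (a point): Centre of the button's outer face (16 mm in diameter), 26 mm above the desk, on the recess's centre line and 25 mm in from the scale's flank; it moves with the button. The button is pushed horizontally along the scale's -y.
- pencil_case: Hard blue pencil case with green edging at its mouth, fixed, lying flat: 120 mm (x) x 58 mm (y) x 40 mm high, walls, floor and roof 4 mm, open only at its -x end (the mouth). Inside 50 mm wide, 32 mm high, 116 mm deep. Origin: centre of its underside.
- case_mouth (a point): Middle of the lower lip of the case's mouth, on the inner floor 4 mm above the desk; the case's inside lies towards the case's +x.
- weight: Brass reference weight, 0.5 kg: a cylinder 38 mm in diameter and 46 mm tall, with a narrow neck and a round knob (24 mm in diameter) on top, 64 mm tall in all. Origin: centre of its underside, z up.
- dish: The weight's dark wooden dish, fixed, 76 x 76 mm with a green felt floor 64 x 64 mm, 8 mm above the desk, inside a rim 13 mm high. Origin: on the desk under its centre. The weight stands in it at the start.
- jar1: A small honey jar: amber glass with a paper label band and a black screw lid bearing a white disc with a yellow bee; a straight cylinder 52 mm in diameter and 65 mm tall, 0.22 kg. Origin: centre of its underside, z up. 2 to 4 jars are present (a missing one reads None).
- jar2: A small honey jar: amber glass with a paper label band and a black screw lid bearing a white disc with a yellow bee; a straight cylinder 52 mm in diameter and 65 mm tall, 0.22 kg. Origin: centre of its underside, z up. 2 to 4 jars are present (a missing one reads None).
- jar3: A small honey jar: amber glass with a paper label band and a black screw lid bearing a white disc with a yellow bee; a straight cylinder 52 mm in diameter and 65 mm tall, 0.22 kg. Origin: centre of its underside, z up. 2 to 4 jars are present (a missing one reads None).
- jar4: A small honey jar: amber glass with a paper label band and a black screw lid bearing a white disc with a yellow bee; a straight cylinder 52 mm in diameter and 65 mm tall, 0.22 kg. Origin: centre of its underside, z up. 2 to 4 jars are present (a missing one reads None).
- glue_stick: Standing glue stick, yellow with a red cap, 29 mm in diameter, 90 mm tall. Origin: centre of its underside. Not part of the job: leave it where it is.
- eraser: White eraser in a blue sleeve, 42 x 20 x 13 mm. Origin: centre of its underside. Not part of the job: leave it where it is.
- pencil: Blue pencil lying on the desk, 176 mm long. Origin: underside of the middle of its painted part. Not part of the job: leave it where it is.

How it is judged:
By the outcome, as a careful person would: the job done as asked, in the order asked, and still so for the second after the job is handed in, with the robot touching nothing.
Of jar1, jar2, jar3, jar4 only 2 to 4 are there at a start; the rules pass over those that are not, and their reading is None.
At some moment in a run one of jar1, jar2, jar3, jar4 may be knocked a few centimetres aside while the robot is not near it.
It also fails if it takes over 210 s, if anything falls off the work surface, if the arm or the gripper's body presses on something with over 40 N, if the wrist force passes 120 N, or if a joint passes its speed limit or range.

## Working session

There is one attempt and no reset: what is moved stays moved. The work goes in short steps, Python scripts to look and compute and a tool call to move; the robot and the scene stay as the last step left them, time stands still between calls to the robot, and variables do not carry over. Pictures are saved under pics/ and viewed, about 12 in all and at most 16, crops included, and the job is handed in when it is done.

Besides the shell and the picture viewer there is one more tool, called by a JSON object that holds its "op" and its "data", one argument or row to a line. apply_moves: Moves the arm, as the interface text tells. Its arguments: {"type":"object","properties":{"rows":{"type":"array","items":{"type":"number"}},"squeeze":{"type":"number"}},"required":["rows"]}

```bash
mkdir -p pics; cat > h.py <<'E'
from bench import *
import numpy as np, cv2
from scipy.spatial.transform import Rotation as R
def cam(n):
    c=get_calibration(n); K=np.array([[c['fx'],0,c['cx']],[0,c['fy'],c['cy']],[0,0,1]])
    return K,R.from_rotvec(np.ravel(c['rvec'])).as_matrix(),np.ravel(c['tvec'])
def w(n,u,v,z,c=None):
    K,r,t=c or cam(n); d=r.T@np.linalg.solve(K,[u,v,1]); o=-r.T@t
    return o+d*(z-o[2])/d[2]
def px(n,p,c=None):
    K,r,t=c or cam(n); q=K@(r@np.asarray(p,float)+t); return q[:2]/q[2]
def pic(n,name,crop=None,s=1):
    im=snapshot(n); cv2.imwrite('pics/raw_'+name+'.png',im[:,:,::-1])
    if crop: a,b,c,d=crop; im=im[b:d,a:c]
    cv2.imwrite('pics/'+name+'.png',cv2.resize(im,None,fx=s,fy=s,interpolation=cv2.INTER_CUBIC)[:,:,::-1])
E
python3 - <<'E'
from h import *
s=get_state(); print({k:np.round(v,3) for k,v in s.items()}); print(R.from_quat(np.roll(s['tool_rot'],-1)).as_matrix().round(3))
pic('top','top0',None,1.25); pic('side','side0',None,1.25)
import bench; print([x for x in dir(bench) if 'off' in x.lower()], getattr(bench,'grasp_offset',None))
for n in('top','side'):
    K,r,t=cam(n); print(n,K[0,0],(-r.T@t).round(3))
E
```

```text
{'clock': np.float64(0.0), 'joints': array([ 1.259,  0.351,  1.652,  0.   ,  1.139, -0.085]), 'qd': array([ 0.001,  0.001,  0.   , -0.001,  0.002,  0.001]), 'effort': array([ 0.0000e+00, -5.0609e+01, -2.9142e+01, -0.0000e+00,  4.0000e-03,
        0.0000e+00]), 'tool_pos': array([0.124, 0.536, 0.231]), 'tool_rot': array([-0.553,  0.554,  0.44 , -0.441]), 'ft_force': array([0.303, 0.282, 0.825]), 'wrist_torque': array([-0.014,  0.   , -0.042]), 'grip_width': np.float64(1.002)}
[[ 0.225 -0.    -0.974]
 [ 0.974 -0.001  0.225]
 [-0.001 -1.     0.   ]]
['grasp_offset', 'sign_off'] 0.0187
top 623.9445639150191 [0.322 0.023 1.347]
side 624.5194585375523 [0.433 1.241 0.762]
```

```bash
ls; python3 -c "
import bench;print([x for x in dir(bench) if x[0]!='_'])"
```

```text
h.py
pics
['PlanningError', 'get_calibration', 'get_state', 'grasp_offset', 'sign_off', 'snapshot']
```

View pics/top0.png

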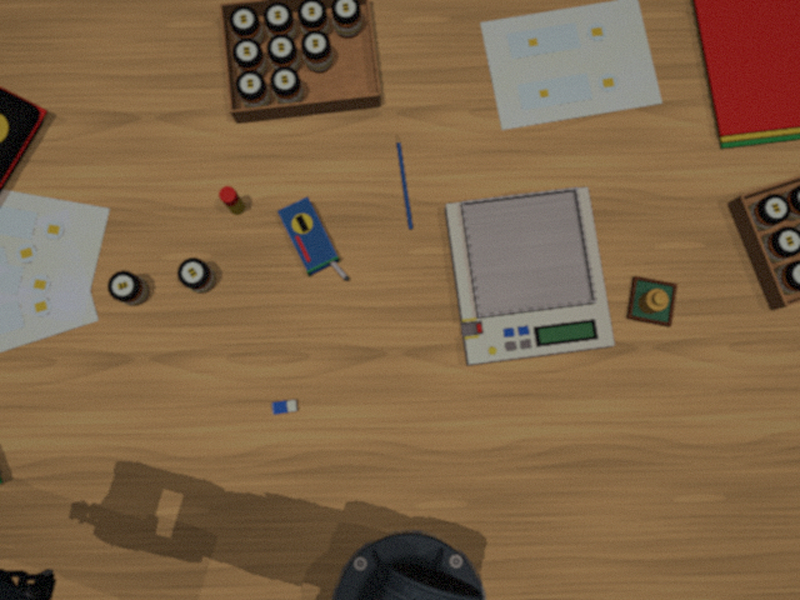

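View pics/side0.png

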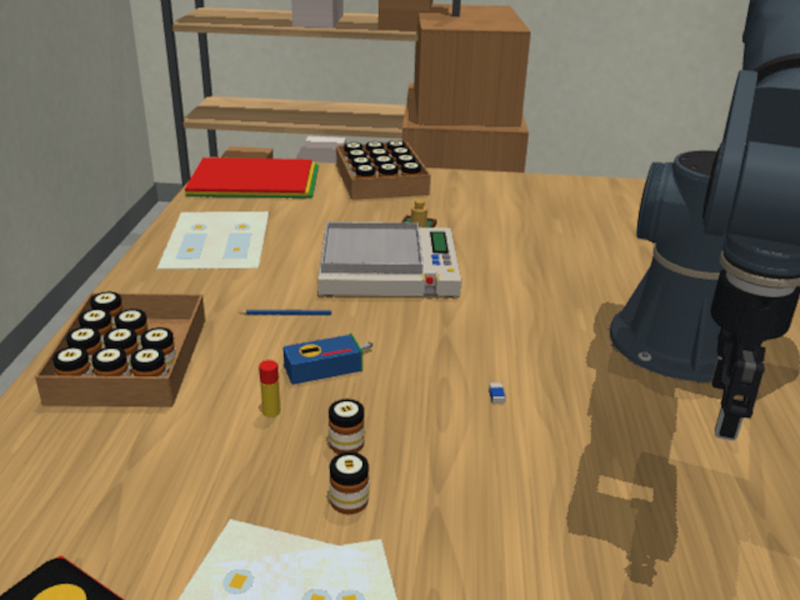

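The top view shows the two loose jars at about (125,286) and (194,273). The case mouth is at about (322,268), with the pin pointing to (348,279). The scale corners are at (446,203), (588,188), (613,346) and (467,364), the recess is at (470,328), and the weight's knob is at (657,298). The crate jars are decor. Next I'll enlarge the key areas.

```bash
python3 - <<'E'
from h import *
im=cv2.imread('pics/raw_top0.png')
z=lambda a,b,wd,hh,s:cv2.resize(im[b:b+hh,a:a+wd],None,fx=s,fy=s,interpolation=cv2.INTER_CUBIC)
A=z(215,150,80,80,5); B=z(495,210,50,40,8); C=z(350,140,150,160,2.5)
can=np.zeros((600,800,3),np.uint8); can[:400,:400]=A; can[:320,400:]=B
D=z(80,200,100,50,4); can[400:600,:400]=D
E=z(360,245,57,40,7); can[320:600,400:799]=E
cv2.imwrite('pics/comp.png',can)
c=cam('top'); f=lambda u,v,z_:w('top',u/1.25,v/1.25,z_,c).round(4)
print('jars',f(125,286,.065),f(194,273,.065))
print('scale',[f(*p,.042) for p in[(446,203),(588,188),(613,346),(467,364)]])
print('knob',f(657,298,.065),'dish',[f(*p,.013) for p in[(633,277),(677,285),(671,326),(628,318)]])
print('case',[f(*p,.04) for p in[(279,211),(308,198),(340,263),(309,275)]],'pin',f(348,279,.012))
print('glue',f(228,193,.09),'eraser',f(286,407,.013),'pencil',f(398,140,.005),f(410,228,.005))
E
```

```text
jars [0.5411 0.4595 0.065 ] [0.5605 0.3452 0.065 ]
scale [array([ 0.6779, -0.0809,  0.042 ]), array([ 0.6992, -0.3274,  0.042 ]), array([ 0.4248, -0.3532,  0.042 ]), array([ 0.4002, -0.1069,  0.042 ])]
knob [ 0.5013 -0.425   0.065 ] dish [array([ 0.5463, -0.404 ,  0.013 ]), array([ 0.5306, -0.4796,  0.013 ]), array([ 0.4593, -0.4638,  0.013 ]), array([ 0.4748, -0.3905,  0.013 ])]
case [array([0.6705, 0.207 , 0.04  ]), array([0.6924, 0.1569, 0.04  ]), array([0.577 , 0.1032, 0.04  ]), array([0.5574, 0.1562, 0.04  ])] pin [0.5539 0.0914 0.012 ]
glue [0.6897 0.2845 0.09  ] eraser [0.3362 0.1994 0.013 ] pencil [ 0.8061 -0.0015  0.005 ] [ 0.644  -0.0188  0.005 ]
```

View pics/comp.png

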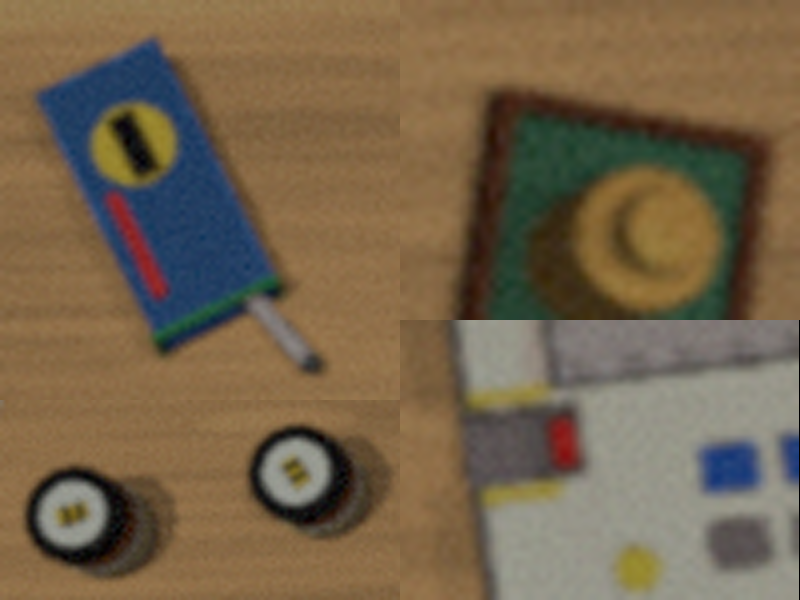

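The enlarged crops show:
- **Pin:** it leaves the mouth at composite (258,297) and its ball end is at (316,366).
- **Weight:** the body's top circle is centred at (650,238) and the knob at (668,232).
- **Recess:** the yellow lines are at about (508,395) and (523,492), with the button at (564,443).

I'll now work out the poses.

```bash
cat >> h.py <<'E'
def T():
    s=get_state(); q=s['tool_rot']; return np.array(s['tool_pos']),R.from_quat([q[1],q[2],q[3],q[0]])
def down(yaw):  # tool x at world yaw, y down
    x=np.array([np.cos(yaw),np.sin(yaw),0]); y=np.array([0,0,-1.]); return R.from_matrix(np.c_[x,y,np.cross(x,y)])
def rel(p0,r0,p,r):
    return (1000*r0.inv().apply(np.asarray(p)-p0)).round(1),(r0.inv()*r).as_rotvec(degrees=True).round(1)
E
python3 - <<'E'
from h import *
c=cam('top'); f=lambda u,v,z,a,b,s,U=0,V=0:w('top',a+(u-U)/s,b+(v-V)/s,z,c)
A=lambda u,v,z:f(u,v,z,215,150,5)
root=A(258,297,.012);ball=A(316,366,.012);d=ball-root;print('pin',root.round(4),ball.round(4),np.linalg.norm(d),np.degrees(np.arctan2(d[1],d[0])))
cs=[A(*p,.04) for p in[(38,95),(158,40),(280,283),(155,338)]]
print('case',[x.round(4) for x in cs],[np.linalg.norm(cs[i]-cs[(i+1)%4]).round(4) for i in range(4)])
x=cs[0]+cs[1]-cs[2]-cs[3]; print('case yaw',np.degrees(np.arctan2(x[1],x[0])),'mouth',(cs[2]+cs[3])/2)
B=lambda u,v,z:f(u,v,z,495,210,8,400,0)
print('weight',B(650,238,.054),B(662,236,.065))
E_=lambda u,v,z:f(u,v,z,360,245,7,400,320)
print('recess lines',E_(508,396,.042),E_(523,492,.042),'btn',E_(564,443,.028))
s=[w('top',u/1.25,v/1.25,.042,c) for u,v in[(446,203),(588,188),(613,346),(467,364)]]
M=np.array([[130,125],[130,-125],[-150,-125],[-150,125]])/1000.
S=np.array(s)[:,:2]; P=M-M.mean(0);Q=S-S.mean(0); th=np.arctan2((P[:,0]*Q[:,1]-P[:,1]*Q[:,0]).sum(),(P*Q).sum())
Rz=np.array([[np.cos(th),-np.sin(th)],[np.sin(th),np.cos(th)]]); o=S.mean(0)-Rz@M.mean(0)
print('scale',o,np.degrees(th),(S-(M@Rz.T+o)).round(4).tolist(),'btn',o+Rz@[-.09,.1])
pp=np.array([w('top',u/1.25,v/1.25,.064,c)[:2] for u,v in[(461,205),(578,190),(595,302),(477,317)]])
print('pan',pp.mean(0),(pp-o)@Rz)
p,r=T()
for z in(.2,.024): print(rel(p,r,[.5,-.425,z],down(np.radians(-13))),)
E
```

```text
pin [0.585  0.1166 0.012 ] [0.554  0.0918 0.012 ] 0.03973914240483753 -141.36574082267603
case [array([0.67  , 0.2083, 0.04  ]), array([0.6933, 0.1565, 0.04  ]), array([0.5853, 0.1052, 0.04  ]), array([0.5627, 0.1587, 0.04  ])] [np.float64(0.0568), np.float64(0.1195), np.float64(0.0581), np.float64(0.1183)]
case yaw 25.102230296443526 mouth [0.57401023 0.13194026 0.04      ]
weight [ 0.49991077 -0.43000425  0.054     ] [ 0.49884868 -0.42931426  0.065     ]
recess lines [ 0.47439674 -0.11348945  0.042     ] [ 0.44531561 -0.11691728  0.042     ] btn [ 0.46129108 -0.13143618  0.028     ]
scale [ 0.56047067 -0.2161566 ] 5.348637715230768 [[-0.0004, -0.0013], [-0.0023, 0.0011], [0.002, 0.0014], [0.0007, -0.0012]] btn [ 0.46154096 -0.12498143]
pan [ 0.58269257 -0.21359495] [[ 0.11729533  0.10126227]
 [ 0.12048943 -0.09978475]
 [-0.0730415  -0.09901094]
 [-0.07528754  0.09944968]]
(array([-851.4,   31.6, -582.8]), array([ 0. , 90. , -0.1]))
(array([-851.2,  207.6, -582.8]), array([ 0. , 90. , -0.1]))
```

{"op": "apply_moves", "data": {
  "rows": [-351,-10,-416,0,45,0,0,-351,-10,-416,0,45,0,0,-351,-10,-416,0,45,0,0,-351,-10,-416,0,45,0,0,-351,-10,-416,0,45,0,0,-351,-10,-416,0,45,0,0,-351,-10,-416,0,45,0,0,-351,-10,-416,0,45,0,0,-351,-10,-416,0,45,0,0,-351,-10,-416,0,45,0,0,-351,-10,-416,0,45,0,0,-351,-10,-416,0,45,0,0],
  "squeeze": 50
}}

```text
clock: 1.1
tool_pos: [0.4241, 0.1338, 0.2405]
tool_rot: [0.68, -0.68, -0.195, 0.195]
ft_force: [0.1, 1.7, -0.8]
grip_width: 0.998
```

```bash
cat > g.py <<'E'
import sys; from h import *
# usage: g.py yawdeg x y z ...
p,r=T(); a=list(map(float,sys.argv[1:])); print(p.round(4),'yaw',np.degrees(np.arctan2(*r.as_matrix()[[1,0],0])).round(1))
for i in range(1,len(a),3): print(a[i:i+3],*rel(p,r,a[i:i+3],down(np.radians(a[0]))))
E
python3 g.py -13 .5 -.43 .2 .5 -.43 .0235
```

```text
[0.4241 0.1338 0.2405] yaw 32.0
[0.5, -0.43, 0.2] [-234.4   40.5 -518.4] [-0. 45. -0.]
[0.5, -0.43, 0.0235] [-234.4  217.  -518.4] [-0. 45. -0.]
```

{"op": "apply_moves", "data": {
  "rows": [-234,40,-518,0,45,0,0,-234,40,-518,0,45,0,0,-234,40,-518,0,45,0,0,-234,40,-518,0,45,0,0,-234,40,-518,0,45,0,0,-234,40,-518,0,45,0,0,-234,40,-518,0,45,0,0,-234,40,-518,0,45,0,0,-234,40,-518,0,45,0,0,-234,40,-518,0,45,0,0,-234,40,-518,0,45,0,0,-234,40,-518,0,45,0,0]
}}

```text
clock: 2.1
tool_pos: [0.4899, -0.3605, 0.2049]
tool_rot: [0.703, -0.702, 0.08, -0.08]
ft_force: [1.2, -0.4, -0.3]
grip_width: 0.997
```

```bash
python3 g.py -13 .5 -.43 .2 .5 -.43 .0235
```

```text
[ 0.4899 -0.3605  0.2049] yaw -13.0
[0.5, -0.43, 0.2] [ 25.5   4.8 -65.5] [-0. -0. -0.]
[0.5, -0.43, 0.0235] [ 25.6 181.3 -65.5] [-0. -0. -0.]
```

{"op": "apply_moves", "data": {
  "rows": [25,30,-65,0,0,0,0,25,60,-65,0,0,0,0,25,60,-65,0,0,0,0,25,60,-65,0,0,0,0,25,60,-65,0,0,0,0]
}}

```text
clock: 2.52
tool_pos: [0.4998, -0.4267, 0.1451]
tool_rot: [0.703, -0.702, 0.08, -0.08]
ft_force: [0.2, 1.3, -0.1]
grip_width: 0.999
```

```bash
python3 - <<'E'
from h import *
K,r,t=cam('wrist'); p,rt=T(); print((-r.T@t-p).round(3), rt.inv().apply(-r.T@t-p).round(3), r[2].round(3))
pic('wrist','w1')
print(px('wrist',[.5,-.43,.054]),px('wrist',[.5,-.43,.072]))
E
python3 g.py -13 .5 -.43 .0235
```

```text
[0.016 0.065 0.143] [ 0.001 -0.143  0.067] [-0.06  -0.259 -0.964]
[321.01261502 245.32279679] [320.98445773 255.18535704]
[ 0.5003 -0.4266  0.1464] yaw -13.0
[0.5, -0.43, 0.0235] [  0.4 122.9  -3.4] [0. 0. 0.]
```

View pics/w1.png

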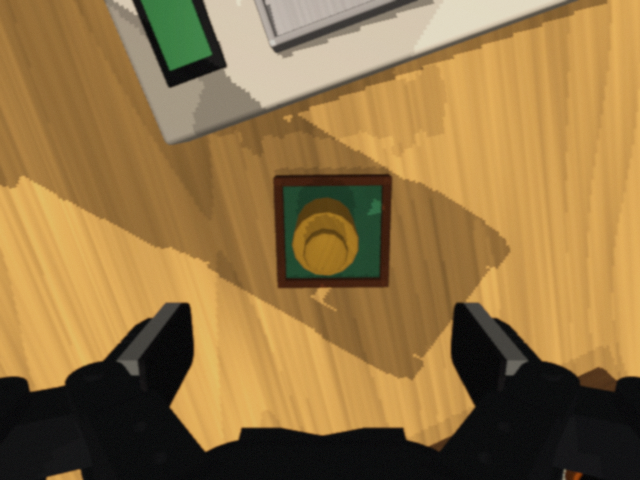

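The weight is inside the green felt, with the top of its body at (326,240) and its knob at (325,253). That is within about 2 mm of the estimate, so I'll descend and grip.

{"op": "apply_moves", "data": {
  "rows": [2,40,-2,0,0,0,0,2,80,-2,0,0,0,0,2,105,-2,0,0,0,0,2,123,-2,0,0,0,0,2,123,-2,0,0,0,0,2,123,-2,0,0,0,0,2,123,-2,0,0,0,1,2,123,-2,0,0,0,1,2,123,-2,0,0,0,1,2,123,-2,0,0,0,1,2,123,-2,0,0,0,1,2,123,-2,0,0,0,1],
  "squeeze": 50
}}

```text
clock: 3.57
tool_pos: [0.5018, -0.4301, 0.0237]
tool_rot: [-0.702, 0.703, -0.08, 0.08]
ft_force: [-1.1, 1.7, 8.0]
grip_width: 0.428
```

{"op": "apply_moves", "data": {
  "rows": [0,0,0,0,0,0,1,0,0,0,0,0,0,1,0,0,0,0,0,0,1,0,0,0,0,0,0,1]
}}

```text
clock: 3.9
tool_pos: [0.5018, -0.4301, 0.0237]
tool_rot: [-0.702, 0.703, -0.08, 0.08]
ft_force: [-1.6, 2.0, 7.9]
grip_width: 0.427
```

```bash
python3 g.py -13 .58 -.214 .16 .58 -.214 .067; python3 -c "
from h import *
p,r=T();print(r.as_matrix()[:,0])"
```

```text
[ 0.5018 -0.4301  0.0237] yaw -13.0
[0.58, -0.214, 0.16] [  27.7 -136.4  228. ] [0.  0.  0.1]
[0.58, -0.214, 0.067] [ 27.6 -43.4 228.1] [0.  0.  0.1]
[ 0.97440542 -0.22479567  0.00099096]
```

{"op": "apply_moves", "data": {
  "rows": [0,-25,0,0,0,0,1,0,-60,0,0,0,0,1,0,-100,0,0,0,0,1,0,-125,30,0,0,0,1,10,-125,65,0,0,0,1,15,-125,100,0,0,0,1,20,-125,135,0,0,0,1,27,-125,170,0,0,0,1,27,-125,205,0,0,0,1,27,-125,228,0,0,0,1,27,-125,228,0,0,0,1,27,-125,228,0,0,0,1]
}}

```text
clock: 4.9
tool_pos: [0.579, -0.2124, 0.1472]
tool_rot: [0.703, -0.703, 0.08, -0.079]
ft_force: [0.3, -1.0, -5.7]
grip_width: 0.43
```

{"op": "apply_moves", "data": {
  "rows": [0,25,0,0,0,0,1,0,50,0,0,0,0,1,0,70,0,0,0,0,1,0,80,0,0,0,0,1,0,82,0,0,0,0,1,0,82,0,0,0,0,1,0,82,0,0,0,0,1]
}}

```text
clock: 5.48
tool_pos: [0.5792, -0.2144, 0.0658]
tool_rot: [-0.702, 0.703, -0.08, 0.08]
ft_force: [-0.1, 0.2, -4.0]
grip_width: 0.427
```

{"op": "apply_moves", "data": {
  "rows": [0,0,0,0,0,0,0,0,0,0,0,0,0,0,0,0,0,0,0,0,0,0,0,0,0,0,0,0,0,0,0,0,0,0,0,0,-30,0,0,0,0,0,0,-70,0,0,0,0,0,0,-110,0,0,0,0,0,-10,-110,38,0,7,0,0,-20,-110,77,0,14,0,0,-30,-110,115,0,21,0,0,-40,-110,153,0,28,0,0]
}}

```text
clock: 6.48
tool_pos: [0.5743, -0.056, 0.1758]
tool_rot: [0.662, -0.662, 0.247, -0.248]
ft_force: [0.7, -0.1, 0.1]
grip_width: 0.996
```

```bash
python3 g.py -51.4 .5696 .1043 .17 
```

```text
[ 0.5743 -0.056   0.1758] yaw -41.0
[0.5696, 0.1043, 0.17] [-108.7    5.8  117.9] [-0.  10.4  0. ]
```

{"op": "apply_moves", "data": {
  "rows": [-30,6,33,0,5,0,0,-55,6,60,0,10,0,0,-85,6,92,0,10,0,0,-108,6,118,0,10,0,0.3,-108,6,118,0,10,0,0.5,-108,6,118,0,10,0,0.6]
}}

```text
clock: 6.98
tool_pos: [0.5693, 0.104, 0.1695]
tool_rot: [0.64, -0.64, 0.301, -0.301]
ft_force: [-0.3, 0.1, 0.9]
grip_width: 0.606
```

```bash
python3 - <<'E'
from h import *
pic('wrist','w2',(120,60,520,360),2); np.save('c2.npy',np.array(cam('wrist'),dtype=object),allow_pickle=True)
pic('top','top1',(320,120,560,320),1)
E
python3 g.py -51.4 .5696 .1043 .004
```

```text
[0.5694 0.1026 0.1695] yaw -50.5
[0.5696, 0.1043, 0.004] [ -1.2 165.5   1.2] [-0.   0.9  0. ]Traceback (most recent call last):
  File "<stdin>", line 2, in <module>
ValueError: could not broadcast input array from shape (3,3) into shape (3,)
```

View pics/w2.png

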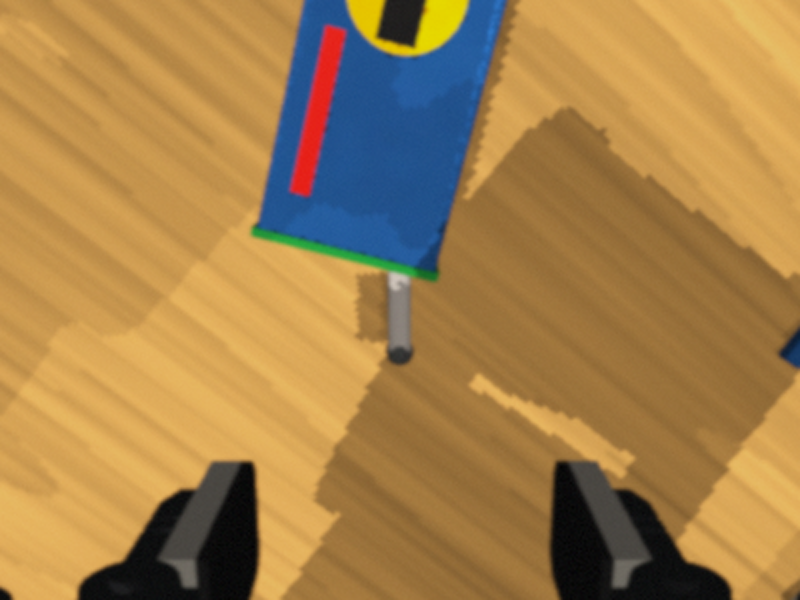

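The pin runs straight up the picture from (400,275) at the mouth to the ball end at (400,364), so the yaw is right. The mouth edge goes from (253,231) to (438,276).

```bash
python3 - <<'E'
from h import *
c=cam('wrist'); f=lambda u,v,z:w('wrist',120+u/2,60+v/2,z,c)
a=f(400,275,.012);b=f(400,364,.012);d=a-b;u=d/np.linalg.norm(d);print(a,b,np.linalg.norm(d),np.degrees(np.arctan2(d[1],d[0])))
m=[f(253,229,.04),f(438,274,.04)];print('mouth',m,np.linalg.norm(m[0]-m[1]),(m[0]+m[1])/2,np.degrees(np.arctan2(*(m[0]-m[1])[[1,0]]))-90)
# button check? 
g=b+.020*u;print('grip',g); p,r=T(); print(p,rel(p,r,[g[0],g[1],.004],down(np.arctan2(d[1],d[0])-np.pi/2)))
E
```

```text
[0.57884784 0.11108819 0.012     ] [0.55370434 0.09039499 0.012     ] 0.03256384163006403 39.45452719879943
mouth [array([0.564817  , 0.15918532, 0.04      ]), array([0.59082395, 0.10516706, 0.04      ])] 0.059952767679254344 [0.57782048 0.13217619 0.04      ] 25.708365968071462
grip [0.56914693 0.1031043  0.012     ]
[0.56942748 0.10264417 0.16945607] (array([-6.000e-01,  1.655e+02,  1.000e-01]), array([-0.,  0.,  0.]))
```

{"op": "apply_moves", "data": {
  "rows": [0,40,-1,0,0,0,0.6,0,80,-1,0,0,0,0.6,0,115,-1,0,0,0,0.6,0,145,-1,0,0,0,0.6,0,163,-1,0,0,0,0.6,0,163,-1,0,0,0,0.6,0,163,-1,0,0,0,0.6,0,163,-1,0,0,0,1,0,163,-1,0,0,0,1,0,163,-1,0,0,0,1,0,163,-1,0,0,0,1,0,163,-1,0,0,0,1],
  "squeeze": 40
}}

```text
clock: 8.03
tool_pos: [0.569, 0.1026, 0.0079]
tool_rot: [0.64, -0.639, 0.302, -0.303]
ft_force: [-3.2, 6.9, 3.6]
grip_width: 0.078
```

{"op": "apply_moves", "data": {
  "rows": [0,0,0,0,0,0,1,0,0,-8,0,0,0,1,0,0,-16,0,0,0,1,0,0,-16,0,0,0,1]
}}

```text
clock: 8.37
tool_pos: [0.5543, 0.0922, 0.0072]
tool_rot: [-0.639, 0.64, -0.303, 0.301]
ft_force: [-10.4, 6.1, 3.8]
grip_width: 0.08
```

{"op": "apply_moves", "data": {
  "rows": [-2,0,-10,0,0,0,1,-2,0,-22,0,0,0,1,-2,0,-34,0,0,0,1,-2,0,-46,0,0,0,1,-2,0,-58,0,0,0,1,-2,0,-70,0,0,0,1,-2,0,-82,0,0,0,1,-2,0,-94,0,0,0,1,-2,0,-106,0,0,0,1,-2,0,-112,0,0,0,1,-2,0,-112,0,0,0,1]
}}

```text
clock: 9.28
tool_pos: [0.4679, 0.0214, 0.0069]
tool_rot: [-0.639, 0.639, -0.302, 0.303]
ft_force: [0.2, 0.3, -0.5]
grip_width: 0.079
```

```bash
python3 - <<'E'
from h import *
pic('side','s1',(200,200,420,340),3.5)
E
python3 g.py -50.5 .5 .1 .1
```

```text
[0.4687 0.0217 0.0068] yaw -50.7
[0.5, 0.1, 0.1] [-40.6 -93.1  73.9] [-0.  -0.2  0. ]
```

View pics/s1.png

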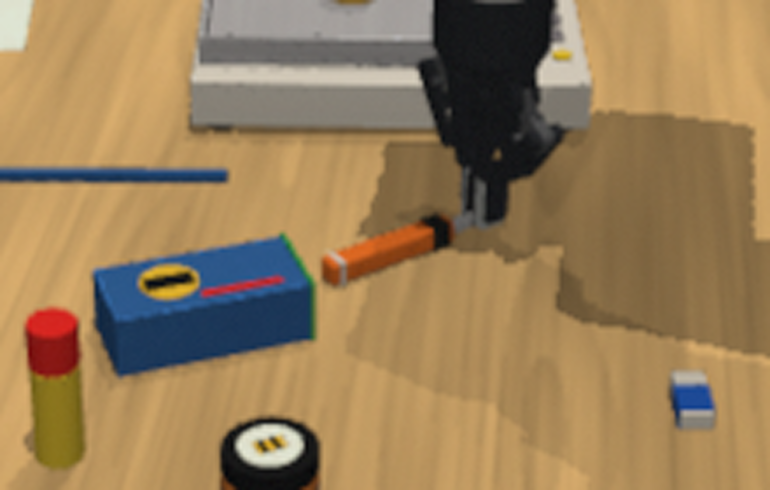

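The stylus is fully out, with its orange handle clear of the green mouth at (330,268) and (315,300). I'll lay it down, release it and regrip by the handle.

{"op": "apply_moves", "data": {
  "rows": [0,2,0,0,0,0,1,0,4,0,0,0,0,1,0,4,0,0,0,0,1,0,4,0,0,0,0,0.5,0,4,0,0,0,0,0.5,0,4,0,0,0,0,0.5,0,4,0,0,0,0,0.5,0,-30,0,0,0,0,0.4,0,-50,20,0,0,0,0.4,0,-50,43,0,0,0,0.4,0,-50,43,0,0,0,0.4,0,-50,43,0,0,0,0.4]
}}

```text
clock: 10.33
tool_pos: [0.5021, 0.0498, 0.0564]
tool_rot: [0.639, -0.639, 0.302, -0.302]
ft_force: [-0.9, -0.6, 0.5]
grip_width: 0.601
```

```bash
python3 - <<'E'
from h import *
pic('wrist','w3',(120,40,520,340),2)
c=cam('wrist');p,r=T();print(p,px('wrist',p*[1,1,0]+[0,0,.016],c))
pic('top','t2')
E
```

```text
[0.50115878 0.04937962 0.05596948] [320.44787009 272.85423689]
```

View pics/w3.png

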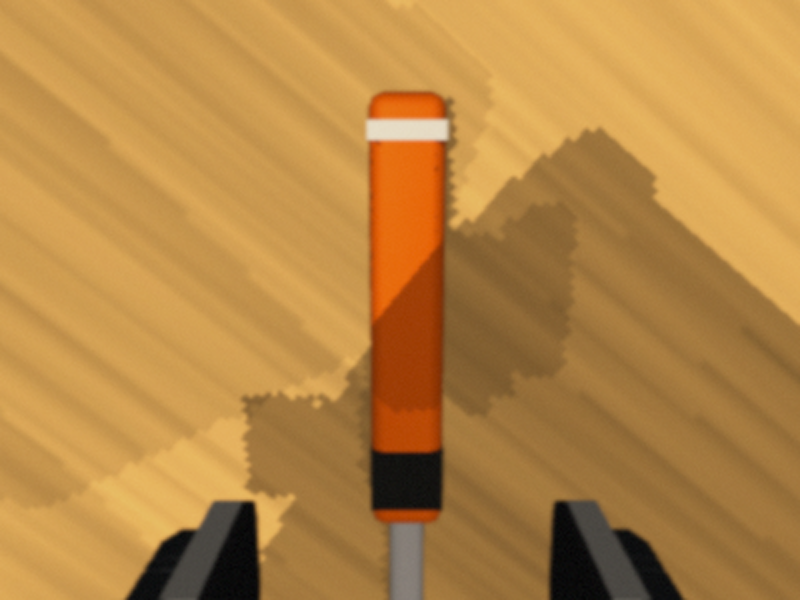

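The stylus lies flat and straight, with its handle front at v=521 and its butt at v=92. The TCP projects to (401,466), so I'll shift about 8 mm towards the butt to grip the handle about 20 mm behind its front.

{"op": "apply_moves", "data": {
  "rows": [1,0,8,0,0,0,0.4,1,25,8,0,0,0,0.4,1,45,8,0,0,0,0.4,1,53,8,0,0,0,0.4,1,53,8,0,0,0,0.4,1,53,8,0,0,0,1,1,53,8,0,0,0,1,1,53,8,0,0,0,1,1,53,8,0,0,0,1,1,53,8,0,0,0,1,1,53,8,0,0,0,1],
  "squeeze": 60
}}

```text
clock: 11.35
tool_pos: [0.5092, 0.0536, 0.0046]
tool_rot: [0.64, -0.639, 0.302, -0.303]
ft_force: [-1.0, -1.0, 6.3]
grip_width: 0.168
```

{"op": "apply_moves", "data": {
  "rows": [0,-20,0,0,0,0,1,0,-50,0,0,0,0,1,0,-80,0,0,0,0,1,0,-80,0,0,0,0,1,0,-80,0,0,0,0,1]
}}

```text
clock: 11.77
tool_pos: [0.5096, 0.0536, 0.0852]
tool_rot: [0.64, -0.639, 0.301, -0.304]
ft_force: [0.5, 0.3, -1.8]
grip_width: 0.166
```

```bash
python3 - <<'E'
from h import *
pic('side','s2',(200,180,440,340),3.3)
p,r=T(); print(p,np.degrees(np.arctan2(*r.as_matrix()[[1,0],0])))
c=cam('side');x=r.as_matrix();z=x[:,2]
base=p+[0,0,.005]
print('expect px ball',px('side',base-.066*z,c),'butt',px('side',base+.075*z,c))
E
```

```text
[0.50866473 0.05362001 0.08387693] -50.62312488970159
expect px ball [343.24535956 228.60888337] butt [290.19521791 245.59299143]
```

View pics/s2.png

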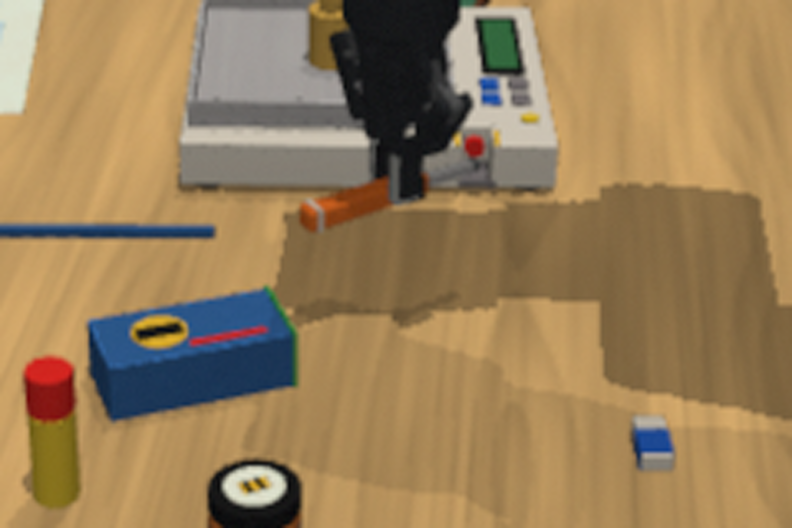

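```bash
python3 g.py 5.35 .4513 -.0155 .084 .4513 -.0155 .0226
```

```text
[0.5087 0.0536 0.0839] yaw -50.6
[0.4513, -0.0155, 0.084] [ 17.   -0.2 -88.2] [ -0.  -56.    0.1]
[0.4513, -0.0155, 0.0226] [ 17.   61.2 -88.3] [ -0.  -56.    0.1]
```

{"op": "apply_moves", "data": {
  "rows": [2,0,-11,0,-7,0,1,4,0,-22,0,-14,0,1,6,0,-33,0,-21,0,1,8,0,-44,0,-28,0,1,10,0,-55,0,-35,0,1,12,0,-66,0,-42,0,1,14,0,-77,0,-49,0,1,17,0,-88,0,-56,0,1,17,20,-88,0,-56,0,1,17,45,-88,0,-56,0,1,17,61,-88,0,-56,0,1,17,61,-88,0,-56,0,1]
}}

```text
clock: 12.82
tool_pos: [0.4489, -0.0151, 0.0191]
tool_rot: [0.707, -0.706, -0.031, 0.035]
ft_force: [-1.0, 0.3, -0.1]
grip_width: 0.168
```

{"op": "apply_moves", "data": {
  "rows": [0,0,0,0,0,0,1,0,0,0,0,0,0,1]
}}

```text
clock: 12.98
tool_pos: [0.4514, -0.0154, 0.0227]
tool_rot: [0.706, -0.706, -0.033, 0.033]
ft_force: [0.1, 0.6, -0.5]
grip_width: 0.166
```

```bash
python3 - <<'E'
from h import *
pic('wrist','w4',(120,0,520,300),2)
p,r=T(); print(p,np.degrees(np.arctan2(*r.as_matrix()[[1,0],0])))
c=cam('wrist');z=r.as_matrix()[:,2]; ax=p+[0,0,.0034]
f=lambda q:((px('wrist',q,c)-[120,0])*2).round(0)
print('ball@66',f(ax-.066*z),'@73',f(ax-.073*z),'btn face',f([.4615,-.125,.026]))
pic('top','t3',(330,140,510,290),4)
E
```

```text
[ 0.45165676 -0.01537371  0.02300338] 5.3821882419636395
ball@66 [399. 936.] @73 [399. 965.] btn face [ 397. 1107.]
```

View pics/w4.png

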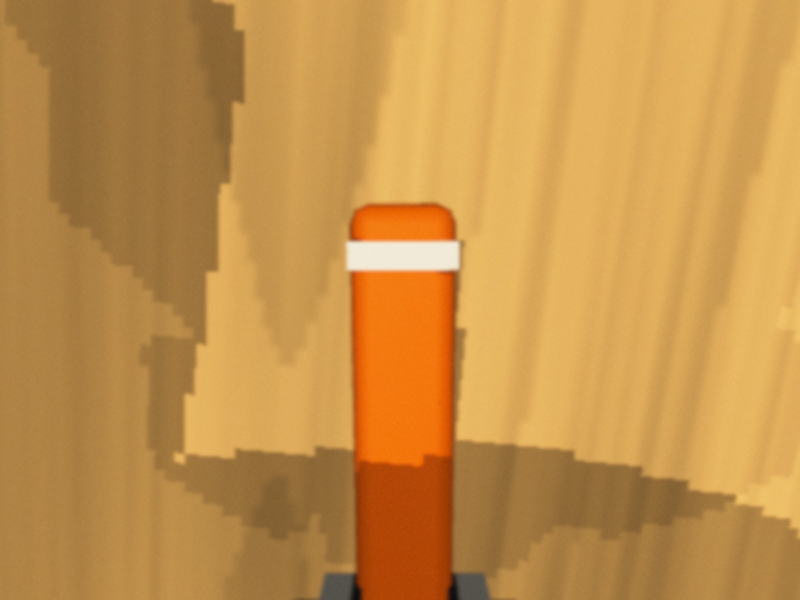

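The wrist camera looks back along the stylus, so it shows only the butt, at v=205. I'll compute the butt distance and check the tip from the top camera.

```bash
python3 - <<'E'
from h import *
c=cam('wrist');p,r=T();z=r.as_matrix()[:,2]
q=w('wrist',120+405/2,205/2,.034,c); d=q-p; print('butt along z',d@z,'lat',d@r.as_matrix()[:,0])
ct=cam('top'); f=lambda q:((px('top',q,ct)-[330,140])*4).round(0)
ax=p+[0,0,.0034]; print([f(ax-k*z) for k in(.0,.066,.073)],f([.4615,-.125,.026]))
E
```

```text
butt along z 0.07093640761145002 lat 0.0008720946883377777
[array([ -4., 513.]), array([119., 499.]), array([132., 497.])] [201. 491.]
```

View pics/t3.png

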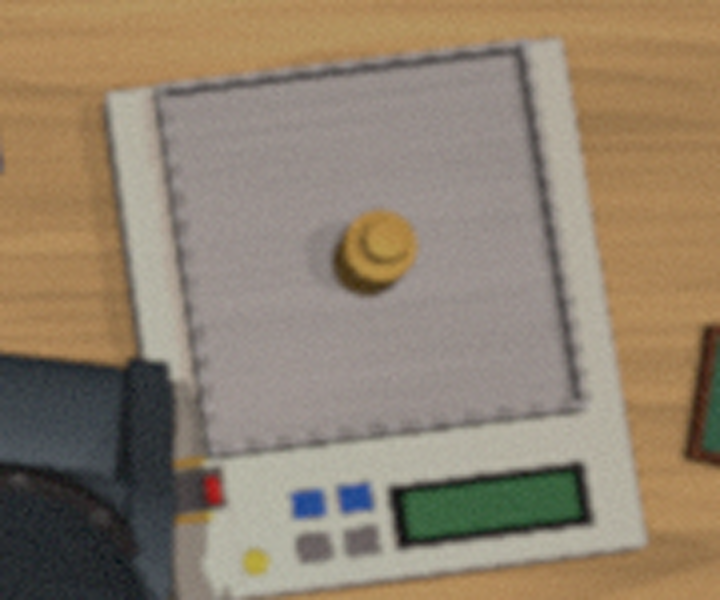

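The weight stands upright on the pan. The button is at (212,490), in line with the stylus axis (predicted row 491). The ball is about 40 mm from the button face, so I'll approach.

{"op": "apply_moves", "data": {
  "rows": [0,0,-12,0,0,0,1,0,0,-24,0,0,0,1,0,0,-34,0,0,0,1,0,0,-36,0,0,0,1,0,0,-38,0,0,0,1,0,0,-38,0,0,0,1]
}}

```text
clock: 13.58
tool_pos: [0.4549, -0.0533, 0.0226]
tool_rot: [-0.706, 0.706, 0.033, -0.033]
ft_force: [0.2, 0.1, -1.0]
grip_width: 0.168
```

{"op": "apply_moves", "data": {
  "rows": [0,0,-1,0,0,0,1,0,0,-2,0,0,0,1,0,0,-3,0,0,0,1,0,0,-3,0,0,0,1]
}}

```text
clock: 13.92
tool_pos: [0.4551, -0.0561, 0.0224]
tool_rot: [-0.706, 0.706, 0.033, -0.033]
ft_force: [-0.6, -0.3, -0.5]
grip_width: 0.167
```

{"op": "apply_moves", "data": {
  "rows": [0,0,-1,0,0,0,1,0,0,-2,0,0,0,1,0,0,-2,0,0,0,1]
}}

```text
clock: 14.17
tool_pos: [0.4553, -0.0582, 0.0224]
tool_rot: [0.706, -0.706, -0.033, 0.033]
ft_force: [0.2, 0.9, -0.1]
grip_width: 0.166
```

{"op": "apply_moves", "data": {
  "rows": [0,0,-1,0,0,0,1,0,0,-2,0,0,0,1,0,0,-2,0,0,0,1]
}}

```text
clock: 14.42
tool_pos: [0.4555, -0.0602, 0.0224]
tool_rot: [0.706, -0.706, -0.033, 0.033]
ft_force: [0.5, 1.0, -0.1]
grip_width: 0.169
```

{"op": "apply_moves", "data": {
  "rows": [0,0,-1,0,0,0,1,0,0,-2,0,0,0,1,0,0,-2,0,0,0,1]
}}

```text
clock: 14.67
tool_pos: [0.4557, -0.0622, 0.0224]
tool_rot: [0.706, -0.706, -0.033, 0.033]
ft_force: [0.7, 2.9, -0.0]
grip_width: 0.168
```

{"op": "apply_moves", "data": {
  "rows": [0,0,-1,0,0,0,1,0,0,-1,0,0,0,1]
}}

```text
clock: 14.83
tool_pos: [0.4558, -0.0632, 0.0224]
tool_rot: [0.706, -0.706, -0.033, 0.033]
ft_force: [0.4, 3.0, 0.4]
grip_width: 0.168
```

{"op": "apply_moves", "data": {
  "rows": [0,0,-1,0,0,0,1,0,0,-1,0,0,0,1]
}}

```text
clock: 15.0
tool_pos: [0.4557, -0.0638, 0.0223]
tool_rot: [0.707, -0.706, -0.033, 0.033]
ft_force: [0.7, 7.8, 0.2]
grip_width: 0.172
```

At 7.8 N, well above the 3 N that holds the button in, it is on its stop. I'll hold half a second and withdraw.

{"op": "apply_moves", "data": {
  "rows": [0,0,0,0,0,0,1,0,0,0,0,0,0,1,0,0,0,0,0,0,1,0,0,0,0,0,0,1,0,0,0,0,0,0,1,0,0,0,0,0,0,1]
}}

```text
clock: 15.5
tool_pos: [0.4557, -0.0638, 0.0223]
tool_rot: [0.707, -0.706, -0.033, 0.033]
ft_force: [1.4, 7.0, 0.1]
grip_width: 0.166
```

{"op": "apply_moves", "data": {
  "rows": [0,0,12,0,0,0,1,0,0,25,0,0,0,1,0,0,40,0,0,0,1,0,0,60,0,0,0,1,0,-20,80,0,0,0,1,0,-50,90,0,0,0,1,0,-50,90,0,0,0,1,0,-50,90,0,0,0,1]
}}

```text
clock: 16.17
tool_pos: [0.4481, 0.0262, 0.0734]
tool_rot: [-0.706, 0.706, 0.035, -0.033]
ft_force: [-0.0, 0.3, -1.2]
grip_width: 0.168
```

```bash
python3 - <<'E'
from h import *
# case frame: average of top and wrist estimates
m=(np.array([.574,.1319])+np.array([.5778,.1322]))/2; th=np.radians(25.4); u=np.array([np.cos(th),np.sin(th)])
print(m)
p,r=T(); print(p)
# butt is 71mm ahead of TCP along tool z
for s,z in((-.095,.075),(-.095,.0105),(-.015,.0105)):
    q=m+u*s; print(s,q.round(4),rel(p,r,[*q,z],down(th-np.pi/2)))
E
```

```text
[0.5759  0.13205]
[0.4481121  0.02616596 0.07341412]
-0.095 [0.4901 0.0913] (array([48. , -1.5, 60.8]), array([-0.1, 70.1,  0.2]))
-0.095 [0.4901 0.0913] (array([47.8, 63. , 60.9]), array([-0.1, 70.1,  0.2]))
-0.015 [0.5623 0.1256] (array([123. ,  63.2,  88.2]), array([-0.1, 70.1,  0.2]))
```

{"op": "apply_moves", "data": {
  "rows": [5,0,6,0,7,0,1,10,0,12,0,14,0,1,15,0,18,0,21,0,1,20,0,24,0,28,0,1,25,0,30,0,35,0,1,30,0,36,0,42,0,1,35,0,42,0,49,0,1,40,0,48,0,56,0,1,45,0,54,0,63,0,1,48,0,61,0,70,0,1,48,25,61,0,70,0,1,48,25,61,0,70,0,1]
}}

```text
clock: 17.17
tool_pos: [0.4875, 0.0904, 0.0439]
tool_rot: [-0.596, 0.599, -0.379, 0.377]
ft_force: [-1.3, 0.2, -0.6]
grip_width: 0.169
```

```bash
python3 - <<'E'
from h import *
pic('wrist','w5'); p,r=T(); c=cam('wrist'); print(p,np.degrees(np.arctan2(*r.as_matrix()[[1,0],0])))
pic('side','s3',(200,200,400,350),4)
z=r.as_matrix()[:,2]; print(px('wrist',p+.071*z+[0,0,.0114],c))
E
```

```text
[0.48777549 0.09031621 0.04526317] -64.58628829088345
[320.27691102 105.24935306]
```

View pics/w5.png

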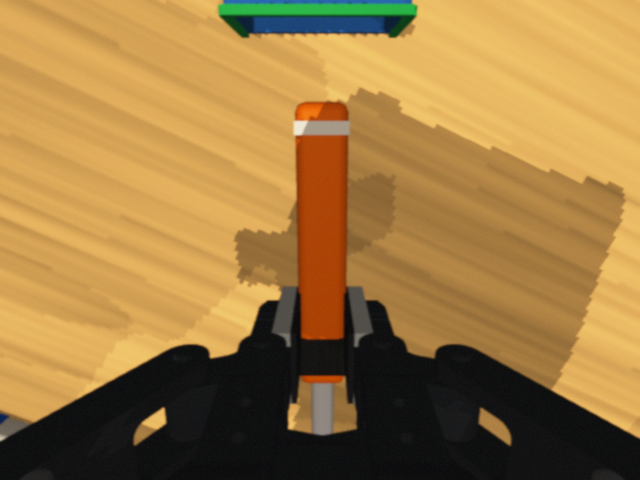

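The mouth is square ahead. Its green roof edge runs from (219,9) to (416,10), centred at 317.5, and the stylus is centred at 322 with its butt at v=102. I'll measure the mouth distance.

```bash
python3 - <<'E'
from h import *
c=cam('wrist');p,r=T();M=r.as_matrix()
for u,v,z in((219,5,.04),(416,6,.04),(246,36,.004),(389,34,.004),(322,102,.0646)):
    d=w('wrist',u,v,z,c)-p; print(u,v,'x',(d@M[:,0]).round(4),'z',(d@M[:,2]).round(4))
E
```

```text
219 5 x -0.0315 z 0.1012
416 6 x 0.0297 z 0.1009
246 36 x -0.0293 z 0.0982
389 34 x 0.0268 z 0.099
322 102 x 0.0005 z 0.0716
```

{"op": "apply_moves", "data": {
  "rows": [-1,20,0,0,0,0,1,-1,34,0,0,0,0,1,-1,34,5,0,0,0,1,-1,34,15,0,0,0,1,-1,34,27,0,0,0,1,-1,34,39,0,0,0,1,-1,34,51,0,0,0,1,-1,34,63,0,0,0,1,-1,34,75,0,0,0,1,-1,34,83,0,0,0,1,-1,34,83,0,0,0,1,-1,34,83,0,0,0,1]
}}

```text
clock: 18.27
tool_pos: [0.5642, 0.1271, 0.0139]
tool_rot: [0.598, -0.598, 0.378, -0.378]
ft_force: [0.3, -0.1, -0.8]
grip_width: 0.163
```

{"op": "apply_moves", "data": {
  "rows": [0,2,0,0,0,0,1,0,4,0,0,0,0,1,0,4,0,0,0,0,1,0,4,0,0,0,0,0.5,0,4,0,0,0,0,0.5,0,4,0,0,0,0,0.5,0,4,0,0,0,0,0.5,0,-25,0,0,0,0,0.5,0,-45,-20,0,0,0,0.5,0,-45,-50,0,0,0,0.5,0,-45,-50,0,0,0,0.5,0,-45,-50,0,0,0,0.5]
}}

```text
clock: 19.27
tool_pos: [0.5183, 0.1054, 0.0587]
tool_rot: [-0.597, 0.598, -0.378, 0.378]
ft_force: [0.8, -0.4, 0.6]
grip_width: 0.502
```

```bash
python3 - <<'E'
from h import *
pic('wrist','w6'); p,r=T(); c=cam('wrist'); print(p)
pic('side','s4',(220,220,380,340),4)
a=cv2.imread('pics/w6.png')[:,100:540]; b=cv2.imread('pics/s4.png')[:,:]
b=cv2.resize(b,(360,270)); can=np.zeros((480,800,3),np.uint8); can[:,:440]=a; can[:270,440:]=b; cv2.imwrite('pics/cmp2.png',can)
E
```

```text
[0.51920798 0.10572555 0.05865688]
```

View pics/cmp2.png

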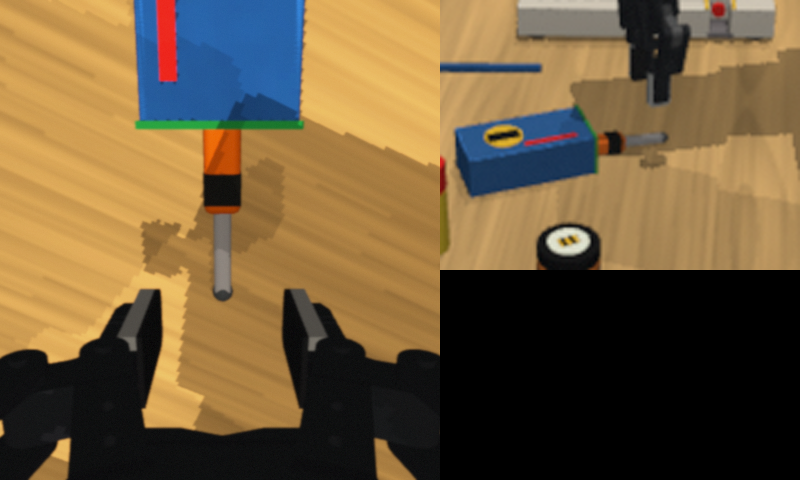

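The stylus rests level in the mouth: handle front at (222,212), ball end at (222,299), mouth edge at v=125. The side inset shows the same.

```bash
python3 - <<'E'
from h import *
c=cam('wrist');p,r=T();M=r.as_matrix()
for n,u,v,z in(('ball',322,299,.012),('front',322,213,.012),('mouth',320,121,.04)):
    d=w('wrist',u,v,z,c)-p; print(n,'x',(d@M[:,0]).round(4),'z',(d@M[:,2]).round(4))
E
```

```text
ball x 0.0006 z -0.0153
front x 0.0006 z 0.0262
mouth x -0.0002 z 0.0662
```

{"op": "apply_moves", "data": {
  "rows": [0,20,4,0,0,0,0.5,0,40,4,0,0,0,0.5,0,52,4,0,0,0,0.5,0,52,4,0,0,0,0.5,0,52,4,0,0,0,1,0,52,4,0,0,0,1,0,52,4,0,0,0,1,0,52,4,0,0,0,1,0,52,4,0,0,0,1,0,52,4,0,0,0,1],
  "squeeze": 40
}}

```text
clock: 20.2
tool_pos: [0.5231, 0.1076, 0.0071]
tool_rot: [0.598, -0.597, 0.378, -0.378]
ft_force: [0.4, -0.2, 4.4]
grip_width: 0.076
```

{"op": "apply_moves", "data": {
  "rows": [0,0,8,0,0,0,1,0,0,18,0,0,0,1,0,0,28,0,0,0,1,0,0,38,0,0,0,1,0,0,43,0,0,0,1,0,0,43,0,0,0,1,0,0,43,0,0,0,1]
}}

```text
clock: 20.78
tool_pos: [0.563, 0.1263, 0.0078]
tool_rot: [0.599, -0.597, 0.377, -0.379]
ft_force: [2.0, 2.4, 9.6]
grip_width: 0.072
```

{"op": "apply_moves", "data": {
  "rows": [0,0,0,0,0,0,0.4,0,0,0,0,0,0,0.4,0,0,0,0,0,0,0.4,0,0,0,0,0,0,0.4,0,-40,0,0,0,0,0.4,0,-80,0,0,0,0,0.3,0,-120,0,0,0,0,0,0,-160,0,0,0,0,0,30,-180,-13,0,-7,0,0,65,-180,-26,0,-14,0,0,100,-180,-40,0,-20,0,0,135,-180,-54,0,-25,0,0]
}}

```text
clock: 21.78
tool_pos: [0.5702, -0.0207, 0.1868]
tool_rot: [0.666, -0.666, 0.237, -0.238]
ft_force: [1.1, -0.7, 0.2]
grip_width: 0.997
```

```bash
python3 - <<'E'
from h import *
pic('side','s5',(220,220,380,340),5)
pic('top','t5',(210,140,300,240),5)
E
python3 g.py -13 .5792 -.2144 .188 .5792 -.2144 .066
```

```text
[ 0.5704 -0.0236  0.1863] yaw -39.6
[0.5792, -0.2144, 0.188] [ 128.4   -1.5 -141.4] [  0.  -26.6   0. ]
[0.5792, -0.2144, 0.066] [ 128.3  120.5 -141.3] [  0.  -26.6   0. ]
```

{"op": "apply_moves", "data": {
  "rows": [25,0,-28,0,-6,0,0,50,0,-56,0,-12,0,0,75,0,-84,0,-18,0,0,100,0,-112,0,-23,0,0,128,0,-141,0,-27,0,0,128,0,-141,0,-27,0,0,128,30,-141,0,-27,0,0,128,60,-141,0,-27,0,0,128,90,-141,0,-27,0,0,128,120,-141,0,-27,0,0,128,120,-141,0,-27,0,0,128,120,-141,0,-27,0,0]
}}

```text
clock: 22.88
tool_pos: [0.5786, -0.2087, 0.0656]
tool_rot: [0.703, -0.702, 0.079, -0.077]
ft_force: [0.5, 0.2, 0.4]
grip_width: 0.998
```

{"op": "apply_moves", "data": {
  "rows": [0,0,0,0,0,0,1,0,0,0,0,0,0,1,0,0,0,0,0,0,1,0,0,0,0,0,0,1,0,0,0,0,0,0,1,0,0,0,0,0,0,1,0,0,0,0,0,0,1],
  "squeeze": 50
}}

```text
clock: 23.47
tool_pos: [0.5798, -0.2097, 0.068]
tool_rot: [-0.703, 0.703, -0.077, 0.078]
ft_force: [-0.7, 1.7, 7.8]
grip_width: 0.435
```

```bash
python3 g.py -13 .5022 -.4316 .15 .5022 -.4316 .0238
python3 - <<'E'
from h import *
a=cv2.resize(cv2.imread('pics/s5.png'),(440,330)); b=cv2.resize(cv2.imread('pics/t5.png'),(360,400)); can=np.zeros((400,800,3),np.uint8); can[:330,:440]=a; can[:,440:]=b; cv2.imwrite('pics/cmp3.png',can)
E
```

```text
[ 0.5798 -0.2097  0.068 ] yaw -12.6
[0.5022, -0.4316, 0.15] [ -27.1  -82.  -233.5] [0.  0.4 0.1]
[0.5022, -0.4316, 0.0238] [ -27.3   44.2 -233.4] [0.  0.4 0.1]
```

View pics/cmp3.png

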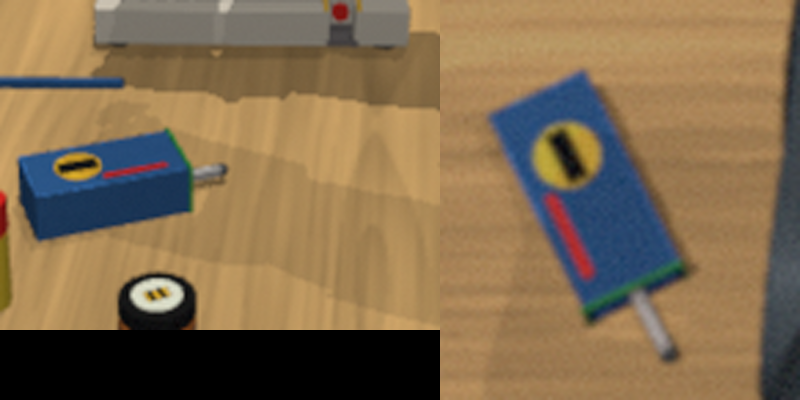

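The pin sticks out of the mouth as it did at the start, tip at (672,352) in the top inset. I'll return the weight.

{"op": "apply_moves", "data": {
  "rows": [0,-25,0,0,0,0,1,0,-55,0,0,0,0,1,0,-82,0,0,0,0,1,-4,-82,-35,0,0,0,1,-8,-82,-70,0,0,0,1,-13,-82,-105,0,0,0,1,-18,-82,-140,0,0,0,1,-23,-82,-175,0,0,0,1,-27,-82,-210,0,0,0,1,-27,-82,-229,0,0,0,1,-27,-82,-229,0,0,0,1,-27,-82,-229,0,0,0,1]
}}

```text
clock: 24.47
tool_pos: [0.5019, -0.4276, 0.148]
tool_rot: [0.703, -0.702, 0.079, -0.078]
ft_force: [-0.2, 0.7, -6.1]
grip_width: 0.43
```

{"op": "apply_moves", "data": {
  "rows": [0,35,0,0,0,0,1,0,70,0,0,0,0,1,0,100,0,0,0,0,1,0,115,0,0,0,0,1,0,121,0,0,0,0,1,0,123,0,0,0,0,1,0,123,0,0,0,0,1,0,123,0,0,0,0,1]
}}

```text
clock: 25.13
tool_pos: [0.5035, -0.4273, 0.0266]
tool_rot: [-0.702, 0.703, -0.077, 0.078]
ft_force: [-0.4, -0.9, -5.2]
grip_width: 0.427
```

{"op": "apply_moves", "data": {
  "rows": [0,1,0,0,0,0,1,0,1,0,0,0,0,1]
}}

```text
clock: 25.3
tool_pos: [0.5035, -0.4274, 0.026]
tool_rot: [-0.702, 0.703, -0.077, 0.078]
ft_force: [-0.5, 2.5, 4.9]
grip_width: 0.433
```

{"op": "apply_moves", "data": {
  "rows": [0,1,0,0,0,0,1,0,1,0,0,0,0,1]
}}

```text
clock: 25.47
tool_pos: [0.5035, -0.4275, 0.026]
tool_rot: [-0.702, 0.703, -0.077, 0.078]
ft_force: [-5.5, 6.4, 15.2]
grip_width: 0.426
```

{"op": "apply_moves", "data": {
  "rows": [0,-1,0,0,0,0,1,0,-1,0,0,0,0,0,0,-1,0,0,0,0,0,0,-1,0,0,0,0,0,0,-1,0,0,0,0,0,0,-1,0,0,0,0,0,0,-1,0,0,0,0,0,0,-35,0,0,0,0,0,0,-75,0,0,0,0,0,0,-115,0,0,0,0,0,0,-150,0,0,0,0,0,0,-170,0,0,0,0,0]
}}

```text
clock: 26.47
tool_pos: [0.5036, -0.4278, 0.1981]
tool_rot: [-0.702, 0.704, -0.076, 0.079]
ft_force: [-0.1, -0.5, 0.7]
grip_width: 0.999
```

```bash
python3 - <<'E'
from h import *
im=snapshot('top'); cv2.imwrite('pics/raw_t6.png',im[:,:,::-1]); c=cam('top')
a=cv2.imread('pics/raw_top0.png')
def discs(b):
    h=cv2.cvtColor(b,cv2.COLOR_BGR2HSV); m=((h[...,1]<60)&(h[...,2]>120)).astype(np.uint8)
    n,l,s,ct=cv2.connectedComponentsWithStats(m)
    return [(ct[i].round(1),s[i,4],w('top',*ct[i],.065,c).round(4)) for i in range(1,n) if 60<s[i,4]<260 and ct[i][0]<200 and 160<ct[i][1]]
for b in(a,im[:,:,::-1]): print(discs(b.copy()))
E
python3 g.py -13 .45 -.1 .2
```

```text
[(array([153.6, 217.5]), np.int32(157), array([0.5625, 0.3487, 0.065 ])), (array([ 97.7, 228. ]), np.int32(150), array([0.5429, 0.4643, 0.065 ]))]
[(array([153.4, 217.5]), np.int32(174), array([0.5626, 0.349 , 0.065 ])), (array([ 97.6, 228. ]), np.int32(169), array([0.543 , 0.4646, 0.065 ]))]
[ 0.5044 -0.4286  0.2009] yaw -12.6
[0.45, -0.1, 0.2] [-124.9   -1.6  308.8] [0.3 0.4 0.4]
```

{"op": "apply_moves", "data": {
  "rows": [-113,0,772,0,-18,0,0,-113,0,772,0,-18,0,0,-113,0,772,0,-18,0,0,-113,0,772,0,-18,0,0,-113,0,772,0,-18,0,0,-113,0,772,0,-18,0,0,-113,0,772,0,-18,0,0,-113,0,772,0,-18,0,0,-113,0,772,0,-18,0,0,-113,0,772,0,-18,0,0,-113,0,772,0,-18,0,0,-113,0,772,0,-18,0,0]
}}

```text
clock: 27.52
tool_pos: [0.5399, 0.0736, 0.1933]
tool_rot: [-0.706, 0.706, 0.033, -0.033]
ft_force: [0.0, -0.4, -0.6]
grip_width: 0.999
```

```bash
python3 g.py 5.35 .5626 .349 .16
```

```text
[0.5399 0.0736 0.1933] yaw 5.4
[0.5626, 0.349, 0.16] [ 48.4  33.3 272.1] [0. 0. 0.]
```

{"op": "apply_moves", "data": {
  "rows": [48,35,272,0,0,0,0,48,35,272,0,0,0,0,48,35,272,0,0,0,0,48,35,272,0,0,0,0,48,35,272,0,0,0,0,48,35,272,0,0,0,0,48,35,272,0,0,0,0,48,35,272,0,0,0,0,48,35,272,0,0,0,0,48,35,272,0,0,0,0]
}}

```text
clock: 28.35
tool_pos: [0.5623, 0.3463, 0.158]
tool_rot: [-0.706, 0.707, 0.033, -0.033]
ft_force: [0.9, 0.4, -0.3]
grip_width: 1.001
```

```bash
python3 - <<'E'
from h import *
im=snapshot('wrist'); cv2.imwrite('pics/w7.png',im[:,:,::-1]); c=cam('wrist'); print(px('wrist',[.5626,.349,.065],c),px('wrist',[.543,.4645,.065],c))
h=cv2.cvtColor(im,cv2.COLOR_RGB2HSV); m=((h[...,1]<60)&(h[...,2]>110)).astype(np.uint8)
n,l,s,ct=cv2.connectedComponentsWithStats(m)
for i in range(1,n):
    if s[i,4]>300: print(ct[i].round(1),s[i],w('wrist',*ct[i],.065,c).round(4))
E
python3 g.py 5.35 .5626 .349 .022
```

```text
[321.137848   233.38184269] [303.45828343   4.63245354]
[305.2  20.1] [ 271    0   70   44 1964] [0.5445 0.4576 0.065 ]
[321.3 230.7] [ 293  205   60   59 1809] [0.5625 0.3505 0.065 ]
[0.5625 0.3459 0.1583] yaw 5.3
[0.5626, 0.349, 0.022] [  0.4 136.3   3.1] [ 0. -0. -0.]
```

{"op": "apply_moves", "data": {
  "rows": [0,35,4,0,0,0,0,0,70,4,0,0,0,0,0,105,4,0,0,0,0,0,128,4,0,0,0,0,0,136,4,0,0,0,0,0,136,4,0,0,0,0,0,136,4,0,0,0,1,0,136,4,0,0,0,1,0,136,4,0,0,0,1,0,136,4,0,0,0,1,0,136,4,0,0,0,1,0,136,4,0,0,0,1],
  "squeeze": 35
}}

```text
clock: 29.4
tool_pos: [0.5631, 0.3512, 0.0246]
tool_rot: [0.707, -0.706, -0.034, 0.032]
ft_force: [0.1, -1.2, 7.8]
grip_width: 0.602
```

{"op": "apply_moves", "data": {
  "rows": [0,0,0,0,0,0,1,0,-30,0,0,0,0,1,0,-65,0,0,0,0,1,0,-100,0,0,0,0,1,0,-140,0,0,0,0,1,0,-165,0,0,0,0,1,0,-165,0,0,0,0,1]
}}

```text
clock: 29.98
tool_pos: [0.5643, 0.3521, 0.195]
tool_rot: [0.708, -0.705, -0.037, 0.03]
ft_force: [0.2, -0.5, -1.7]
grip_width: 0.601
```

```bash
python3 g.py 5.35 .5869 -.2584 .16 .5869 -.2584 .074
```

```text
[0.5643 0.3521 0.195 ] yaw 5.4
[0.5869, -0.2584, 0.16] [ -35.1   32.1 -610.1] [-0.2  0.   0.6]
[0.5869, -0.2584, 0.074] [ -36.   118.1 -610.4] [-0.2  0.   0.6]
```

{"op": "apply_moves", "data": {
  "rows": [-36,10,-610,0,0,0,1,-36,10,-610,0,0,0,1,-36,10,-610,0,0,0,1,-36,10,-610,0,0,0,1,-36,10,-610,0,0,0,1,-36,10,-610,0,0,0,1,-36,10,-610,0,0,0,1,-36,10,-610,0,0,0,1,-36,10,-610,0,0,0,1,-36,10,-610,0,0,0,1,-36,10,-610,0,0,0,1,-36,10,-610,0,0,0,1]
}}

```text
clock: 30.98
tool_pos: [0.579, -0.1508, 0.1793]
tool_rot: [-0.706, 0.706, 0.033, -0.033]
ft_force: [0.8, 1.1, -1.6]
grip_width: 0.598
```

```bash
python3 g.py 5.35 .5869 -.2584 .15 .5869 -.2584 .074
```

```text
[ 0.579  -0.1508  0.1793] yaw 5.4
[0.5869, -0.2584, 0.15] [  -2.3   29.3 -107.9] [0. 0. 0.]
[0.5869, -0.2584, 0.074] [  -2.3  105.3 -107.9] [0. 0. 0.]
```

{"op": "apply_moves", "data": {
  "rows": [-2,0,-38,0,0,0,1,-2,0,-75,0,0,0,1,-2,0,-106,0,0,0,1,-2,0,-106,0,0,0,1,-2,30,-106,0,0,0,1,-2,65,-106,0,0,0,1,-2,90,-106,0,0,0,1,-2,100,-106,0,0,0,1,-2,103,-106,0,0,0,1,-2,103,-106,0,0,0,1]
}}

```text
clock: 31.82
tool_pos: [0.5878, -0.2545, 0.0766]
tool_rot: [-0.706, 0.706, 0.033, -0.033]
ft_force: [-0.9, 0.1, -1.6]
grip_width: 0.599
```

{"op": "apply_moves", "data": {
  "rows": [0,1,0,0,0,0,1,0,1,0,0,0,0,1]
}}

```text
clock: 31.98
tool_pos: [0.5883, -0.2548, 0.0768]
tool_rot: [-0.706, 0.707, 0.034, -0.032]
ft_force: [0.6, -0.4, -1.9]
grip_width: 0.598
```

{"op": "apply_moves", "data": {
  "rows": [0,1,0,0,0,0,1,0,1.5,0,0,0,0,1,0,1.5,0,0,0,0,1]
}}

```text
clock: 32.23
tool_pos: [0.5879, -0.2547, 0.0745]
tool_rot: [-0.706, 0.707, 0.034, -0.033]
ft_force: [-0.0, 0.5, 2.9]
grip_width: 0.605
```

{"op": "apply_moves", "data": {
  "rows": [0,1,0,0,0,0,1,0,1,0,0,0,0,1]
}}

```text
clock: 32.4
tool_pos: [0.588, -0.2548, 0.0745]
tool_rot: [-0.706, 0.707, 0.034, -0.033]
ft_force: [-2.8, 0.3, 12.5]
grip_width: 0.6
```

{"op": "apply_moves", "data": {
  "rows": [0,-1,0,0,0,0,1,0,-1,0,0,0,0,0,0,-1,0,0,0,0,0,0,-1,0,0,0,0,0,0,-1,0,0,0,0,0,0,-1,0,0,0,0,0,0,-1,0,0,0,0,0,0,-35,0,0,0,0,0,0,-75,0,0,0,0,0,0,-110,0,0,0,0,0,0,-120,35,0,0,0,0,0,-120,75,0,0,0,0]
}}

```text
clock: 33.4
tool_pos: [0.5817, -0.1812, 0.1963]
tool_rot: [-0.705, 0.707, 0.034, -0.03]
ft_force: [1.7, 0.7, -0.4]
grip_width: 1.006
```

{"op": "apply_moves", "data": {
  "rows": [23,0,640,0,0,0,0,23,0,640,0,0,0,0,23,0,640,0,0,0,0,23,0,640,0,0,0,0,23,0,640,0,0,0,0,23,0,640,0,0,0,0,23,0,640,0,0,0,0,23,0,640,0,0,0,0,23,0,640,0,0,0,0,23,0,640,0,0,0,0,23,0,640,0,0,0,0,23,0,640,0,0,0,0]
}}

```text
clock: 34.4
tool_pos: [0.5509, 0.3214, 0.1928]
tool_rot: [0.706, -0.706, -0.033, 0.033]
ft_force: [2.1, -0.1, -0.4]
grip_width: 0.996
```

```bash
python3 g.py 5.35 .5437 .462 .16
```

```text
[0.5509 0.3214 0.1928] yaw 5.4
[0.5437, 0.462, 0.16] [  6.   32.8 140.6] [-0.  0.  0.]
```

{"op": "apply_moves", "data": {
  "rows": [6,10,40,0,0,0,0,6,20,80,0,0,0,0,6,33,115,0,0,0,0,6,33,134,0,0,0,0,6,33,134,0,0,0,0,6,33,134,0,0,0,0]
}}

```text
clock: 34.9
tool_pos: [0.5445, 0.4538, 0.1592]
tool_rot: [-0.706, 0.706, 0.034, -0.034]
ft_force: [0.1, -0.2, 0.6]
grip_width: 1.001
```

```bash
python3 - <<'E'
from h import *
im=snapshot('wrist'); cv2.imwrite('pics/w8.png',im[:,:,::-1]); c=cam('wrist'); p,r=T(); print(p)
h=cv2.cvtColor(im,cv2.COLOR_RGB2HSV); m=((h[...,1]<60)&(h[...,2]>110)).astype(np.uint8)
n,l,s,ct=cv2.connectedComponentsWithStats(m)
for i in range(1,n):
    if s[i,4]>300:
        q=w('wrist',*ct[i],.065,c); print(ct[i].round(1),s[i],q.round(4),rel(p,r,[q[0],q[1],.022],r)[0])
# platform jar & others in top/side
t=snapshot('top'); cv2.imwrite('pics/raw_t7.png',t[:,:,::-1]); sd=snapshot('side'); cv2.imwrite('pics/raw_s7.png',sd[:,:,::-1])
E
```

```text
[0.54494759 0.45291274 0.15961228]
[430.5  54.4] [  234     0   378   149 37615] [0.5916 0.5551 0.065 ] [ 56.1 137.6  97.4]
[319.3 216.1] [ 291  190   61   59 1950] [0.5431 0.4656 0.065 ] [ -0.7 137.6  12.8]
```

{"op": "apply_moves", "data": {
  "rows": [-1,25,12,0,0,0,0,-1,65,12,0,0,0,0,-1,100,12,0,0,0,0,-1,125,12,0,0,0,0,-1,136,12,0,0,0,0,-1,136,12,0,0,0,0,-1,136,12,0,0,0,1,-1,136,12,0,0,0,1,-1,136,12,0,0,0,1,-1,136,12,0,0,0,1,-1,136,12,0,0,0,1,-1,136,12,0,0,0,1],
  "squeeze": 35
}}

```text
clock: 36.05
tool_pos: [0.5438, 0.4658, 0.0263]
tool_rot: [0.707, -0.706, -0.034, 0.032]
ft_force: [0.2, -1.2, 7.2]
grip_width: 0.596
```

{"op": "apply_moves", "data": {
  "rows": [0,0,0,0,0,0,1,0,-30,0,0,0,0,1,0,-65,0,0,0,0,1,0,-100,0,0,0,0,1,0,-140,0,0,0,0,1,0,-175,0,0,0,0,1,0,-175,0,0,0,0,1]
}}

```text
clock: 36.63
tool_pos: [0.5451, 0.4669, 0.2085]
tool_rot: [0.709, -0.704, -0.037, 0.029]
ft_force: [0.2, 0.0, -1.3]
grip_width: 0.6
```

```bash
python3 g.py 5.35 .5785 -.1668 .195; python3 - <<'E'
from h import *
t=cv2.imread('pics/raw_t7.png'); c=cam('top')
k=cv2.resize(t[130:290,340:560],None,fx=2.5,fy=2.5,interpolation=cv2.INTER_CUBIC); cv2.imwrite('pics/t7.png',k)
h=cv2.cvtColor(t,cv2.COLOR_BGR2HSV); m=((h[...,1]<40)&(h[...,2]>150)).astype(np.uint8); m[:150]=0; m[262:]=0; m[:,:372]=0; m[:,480:]=0
n,l,s,ct=cv2.connectedComponentsWithStats(m)
for i in range(1,n):
    if 60<s[i,4]<300: print(ct[i].round(1),s[i],w('top',*ct[i],.115,c).round(4))
E
```

```text
[0.5451 0.4669 0.2085] yaw 5.4
[0.5785, -0.1668, 0.195] [ -26.3    8.9 -634.1] [-0.4  0.   0.6]
[462.1 200.9] [455 194  15  15 131] [ 0.5734 -0.2848  0.115 ]
[374.3 235.5] [372 206   8  49 223] [ 0.5068 -0.105   0.115 ]
```

Jar A on the pan now reads (0.573,-0.285), about 3 cm from where I set it, so it may have been knocked. I'll look.

View pics/t7.png

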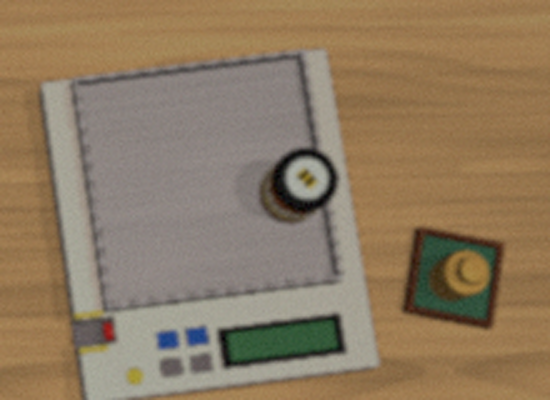

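Jar A now stands close to the pan's right edge, with its lid at (305,180); the weight is upright in its dish. I'll place jar B first, then recentre jar A.

{"op": "apply_moves", "data": {
  "rows": [-26,10,-634,0,0,0,1,-26,10,-634,0,0,0,1,-26,10,-634,0,0,0,1,-26,10,-634,0,0,0,1,-26,10,-634,0,0,0,1,-26,10,-634,0,0,0,1,-26,10,-634,0,0,0,1,-26,10,-634,0,0,0,1,-26,10,-634,0,0,0,1,-26,10,-634,0,0,0,1,-26,10,-634,0,0,0,1,-26,10,-634,0,0,0,1]
}}

```text
clock: 37.63
tool_pos: [0.5689, -0.0361, 0.1913]
tool_rot: [-0.706, 0.706, 0.034, -0.033]
ft_force: [1.0, 0.2, -2.2]
grip_width: 0.598
```

```bash
python3 g.py 5.35 .5785 -.1668 .195 .5785 -.1668 .0775
```

```text
[ 0.5689 -0.0361  0.1913] yaw 5.4
[0.5785, -0.1668, 0.195] [  -2.7   -3.7 -131. ] [0. 0. 0.]
[0.5785, -0.1668, 0.0775] [  -2.8  113.8 -131. ] [0. 0. 0.]
```

{"op": "apply_moves", "data": {
  "rows": [-3,0,-38,0,0,0,1,-3,0,-75,0,0,0,1,-3,0,-110,0,0,0,1,-3,0,-129,0,0,0,1,-3,0,-129,0,0,0,1,-3,35,-129,0,0,0,1,-3,70,-129,0,0,0,1,-3,95,-129,0,0,0,1,-3,108,-129,0,0,0,1,-3,111,-129,0,0,0,1,-3,111,-129,0,0,0,1,-3,111,-129,0,0,0,1]
}}

```text
clock: 38.63
tool_pos: [0.5793, -0.1629, 0.0815]
tool_rot: [-0.706, 0.707, 0.034, -0.032]
ft_force: [0.5, -0.5, -1.7]
grip_width: 0.6
```

{"op": "apply_moves", "data": {
  "rows": [0,1,0,0,0,0,1,0,2,0,0,0,0,1,0,2,0,0,0,0,1]
}}

```text
clock: 38.88
tool_pos: [0.5787, -0.1629, 0.0786]
tool_rot: [-0.706, 0.707, 0.034, -0.033]
ft_force: [-0.2, 0.7, -2.8]
grip_width: 0.599
```

{"op": "apply_moves", "data": {
  "rows": [0,1,0,0,0,0,1,0,1,0,0,0,0,1]
}}

```text
clock: 39.05
tool_pos: [0.5784, -0.1628, 0.077]
tool_rot: [-0.706, 0.706, 0.033, -0.033]
ft_force: [0.1, 0.5, -2.2]
grip_width: 0.602
```

{"op": "apply_moves", "data": {
  "rows": [0,1,0,0,0,0,1,0,1,0,0,0,0,1]
}}

```text
clock: 39.22
tool_pos: [0.5785, -0.1629, 0.0762]
tool_rot: [-0.706, 0.706, 0.033, -0.033]
ft_force: [-1.7, -0.7, 1.7]
grip_width: 0.598
```

{"op": "apply_moves", "data": {
  "rows": [0,0,0,0,0,0,0,0,0,0,0,0,0,0,0,0,0,0,0,0,0,0,0,0,0,0,0,0,0,0,0,0,0,0,0,0,-35,0,0,0,0,0,0,-70,0,0,0,0,0,-5,-105,-10,0,0,0,0,-10,-135,-45,0,0,0,0,-16,-135,-85,0,0,0,0,-16,-135,-121,0,0,0,0,-16,-135,-121,0,0,0,0]
}}

```text
clock: 40.22
tool_pos: [0.5735, -0.2906, 0.2115]
tool_rot: [-0.705, 0.707, 0.032, -0.031]
ft_force: [0.4, -0.2, -0.0]
grip_width: 1.001
```

{"op": "apply_moves", "data": {
  "rows": [0,0,0,0,0,0,0]
}}

```text
clock: 40.3
tool_pos: [0.5733, -0.2863, 0.2104]
tool_rot: [0.706, -0.706, -0.032, 0.032]
ft_force: [0.4, 0.0, -0.6]
grip_width: 1.005
```

```bash
python3 - <<'E'
from h import *
im=snapshot('wrist'); cv2.imwrite('pics/w9.png',im[:,:,::-1]); c=cam('wrist'); p,r=T(); print(p)
h=cv2.cvtColor(im,cv2.COLOR_RGB2HSV); m=((h[...,1]<60)&(h[...,2]>110)).astype(np.uint8)
n,l,s,ct=cv2.connectedComponentsWithStats(m)
o=np.array([.5605,-.2162]);t=np.radians(5.35);Rz=np.array([[np.cos(t),-np.sin(t)],[np.sin(t),np.cos(t)]])
for i in range(1,n):
    if 700<s[i,4]<4000:
        q=w('wrist',*ct[i],.115,c); print(ct[i].round(1),s[i],q.round(4),'scale',(Rz.T@(q[:2]-o)).round(4),rel(p,r,[q[0],q[1],.0745],r)[0])
sd=snapshot('side'); cs=sd[160:290,250:400]
a=cv2.resize(cs[:,:,::-1],None,fx=2.6,fy=2.6,interpolation=cv2.INTER_CUBIC); b=cv2.resize(im[40:400,120:520,::-1],(400,360))
can=np.zeros((360,800,3),np.uint8); can[:a.shape[0],:a.shape[1]]=a; can[:,400:]=b; cv2.imwrite('pics/cmp4.png',can); print(a.shape)
E
```

```text
[ 0.57344152 -0.2848537   0.21036504]
[354.4  18.9] [ 321    0   69   41 1812] [ 0.5797 -0.1697  0.115 ] scale [0.0235 0.0445] [ 17.  135.9 114. ]
[631.2 319.4] [ 615  207   25  181 2153] [ 0.7646 -0.3182  0.115 ] scale [ 0.1937 -0.1206] [187.3 135.7 -51. ]
[322.8 236.2] [ 293  208   60   57 1807] [ 0.5746 -0.2838  0.115 ] scale [ 0.0078 -0.0686] [  1.4 135.9   0.9]
(338, 390, 3)
```

View pics/cmp4.png

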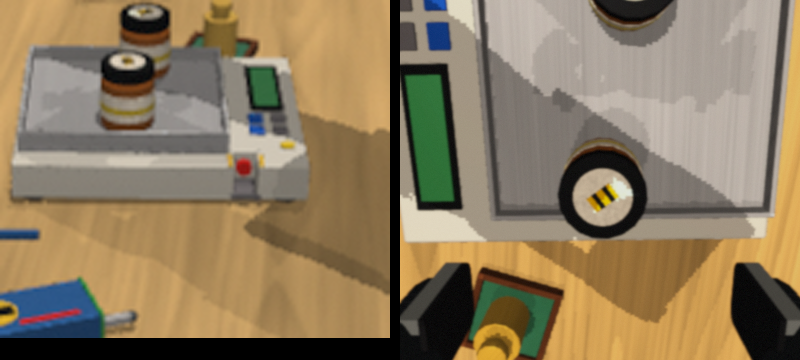

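Both jars are upright. Jar A is about 1 mm inside the pan's edge (scale y -68.6 mm), so I'll grip it, lift it slightly and move it 22 mm inwards.

{"op": "apply_moves", "data": {
  "rows": [1,35,1,0,0,0,0,1,70,1,0,0,0,0,1,105,1,0,0,0,0,1,126,1,0,0,0,0,1,133,1,0,0,0,0,1,133,1,0,0,0,0,1,133,1,0,0,0,1,1,133,1,0,0,0,1,1,133,1,0,0,0,1,1,133,1,0,0,0,1,1,133,1,0,0,0,1,1,133,1,0,0,0,1],
  "squeeze": 35
}}

```text
clock: 41.4
tool_pos: [0.5755, -0.284, 0.0798]
tool_rot: [-0.706, 0.707, 0.034, -0.032]
ft_force: [-1.1, 1.7, 6.2]
grip_width: 0.598
```

{"op": "apply_moves", "data": {
  "rows": [0,0,0,0,0,0,1,0,-8,0,0,0,0,1,0,-20,0,0,0,0,1,0,-20,10,0,0,0,1,0,-20,23,0,0,0,1,0,-20,23,0,0,0,1,0,-12,23,0,0,0,1,0,-4,23,0,0,0,1,0,-2,23,0,0,0,1,0,-2,23,0,0,0,1]
}}

```text
clock: 42.23
tool_pos: [0.5724, -0.2605, 0.0794]
tool_rot: [0.707, -0.706, -0.033, 0.033]
ft_force: [-2.4, 4.9, 6.0]
grip_width: 0.597
```

{"op": "apply_moves", "data": {
  "rows": [0,1,0,0,0,0,1,0,1,0,0,0,0,1]
}}

```text
clock: 42.4
tool_pos: [0.5724, -0.2605, 0.0794]
tool_rot: [0.707, -0.706, -0.033, 0.033]
ft_force: [-6.3, 6.4, 16.1]
grip_width: 0.599
```

In contact. I'll ease up, release, rise and pull the arm clear for the final look.

{"op": "apply_moves", "data": {
  "rows": [0,-1,0,0,0,0,1,0,-1,0,0,0,0,0,0,-1,0,0,0,0,0,0,-1,0,0,0,0,0,0,-1,0,0,0,0,0,0,-1,0,0,0,0,0,0,-1,0,0,0,0,0,0,-35,0,0,0,0,0,0,-75,0,0,0,0,0,0,-115,0,0,0,0,0,0,-155,0,0,0,0,0,0,-180,0,0,0,0,0]
}}

```text
clock: 43.4
tool_pos: [0.5732, -0.2611, 0.2634]
tool_rot: [-0.705, 0.707, 0.035, -0.032]
ft_force: [0.1, -0.5, 0.8]
grip_width: 1.002
```

{"op": "apply_moves", "data": {
  "rows": [-40,0,30,0,0,0,0,-80,0,60,0,0,0,0,-115,0,95,0,0,0,0,-150,0,130,0,0,0,0,-170,0,170,0,0,0,0,-170,0,210,0,0,0,0,-170,0,250,0,0,0,0,-170,0,290,0,0,0,0,-170,0,330,0,0,0,0,-170,0,370,0,0,0,0,-170,0,410,0,0,0,0,-170,0,410,0,0,0,0]
}}

```text
clock: 44.4
tool_pos: [0.3639, 0.1347, 0.2591]
tool_rot: [0.707, -0.706, -0.034, 0.033]
ft_force: [-0.2, -0.2, 0.3]
grip_width: 0.998
```

```bash
python3 - <<'E'
from h import *
im=snapshot('top')[:,:,::-1].copy(); sd=snapshot('side')[:,:,::-1]; c=cam('top')
cv2.imwrite('pics/raw_t9.png',im); cv2.imwrite('pics/raw_s9.png',sd)
h=cv2.cvtColor(im,cv2.COLOR_BGR2HSV); m=((h[...,1]<40)&(h[...,2]>150)).astype(np.uint8); m[:150]=0; m[262:]=0; m[:,:376]=0; m[:,480:]=0
n,l,s,ct=cv2.connectedComponentsWithStats(m)
o=np.array([.5605,-.2162]);t=np.radians(5.35);Rz=np.array([[np.cos(t),-np.sin(t)],[np.sin(t),np.cos(t)]])
for i in range(1,n):
    if 60<s[i,4]<300: q=w('top',*ct[i],.115,c); print(ct[i].round(1),s[i],q.round(4),'pan frame',(Rz.T@(q[:2]-o)-[.0224,0]).round(4))
# did eraser, pencil, glue move? compare with first picture
a=cv2.imread('pics/raw_top0.png')
for nme,(x0,y0,x1,y1) in dict(eraser=(210,310,250,340),pencil=(310,105,340,190),glue=(165,140,205,180),case=(215,150,290,232)).items():
    print(nme,np.abs(a[y0:y1,x0:x1].astype(int)-im[y0:y1,x0:x1]).mean().round(1))
A=cv2.resize(im[100:350,60:560],(800,400)); B=cv2.resize(sd[150:280,190:450],(400,200),interpolation=cv2.INTER_CUBIC)
C=cv2.resize(sd[165:245,230:390],(400,200),interpolation=cv2.INTER_CUBIC)
cv2.imwrite('pics/fin.png',np.vstack([A,np.hstack([B,C])]))
s=get_state(); print(s['clock'],s['tool_pos'])
E
```

```text
[401.9 199.8] [395 192  15  16 139] [ 0.5784 -0.1634  0.115 ] pan frame [0.0003 0.0509]
[450.9 201.7] [444 194  15  16 134] [ 0.5724 -0.2621  0.115 ] pan frame [-0.0148 -0.0468]
eraser 49.4
pencil 11.3
glue 10.8
case 11.3
44.5 [0.36428171 0.13387195 0.25892189]
```

View pics/fin.png

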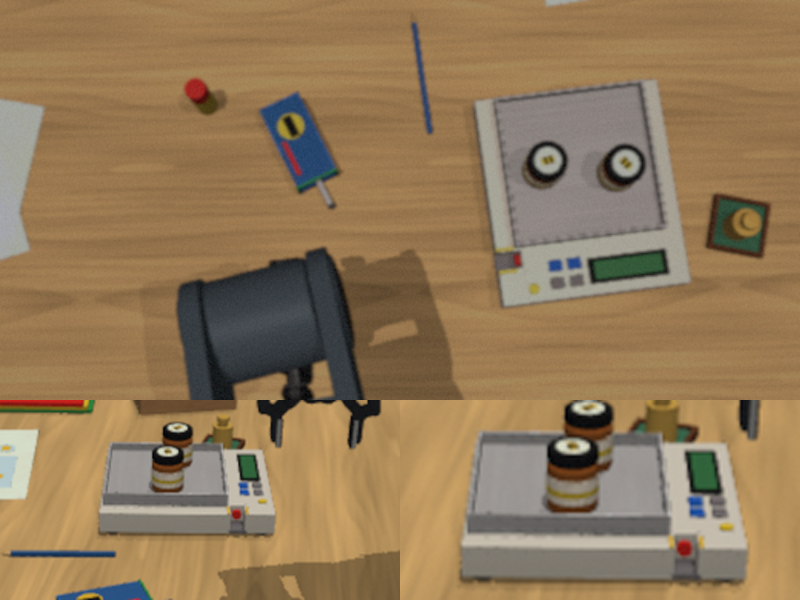

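The final picture shows both jars upright and well inside the pan (lids at (547,160) and (624,163)). The weight is upright in its dish at (745,222), and the pin sticks out of the case at (325,193). The glue stick and pencil have not moved. The arm hides the eraser in this view, but I never worked near it.

```bash
python3 -c "
from bench import *
print(sign_off())"
```

```text
the job is handed in; nothing more can be done
None
```

I completed the whole sequence and handed the job in at about 44.5 s on the robot's clock. `sign_off` reported no verdict.

**What was done, in order**
1. I stood the weight upright on the empty platform.
2. I drew the stylus out of the case by its pin, laid it on the desk and took it up again by the handle.
3. I pushed the red button with the ball tip, with the weight and no jar on the platform. The force was 7–8 N for a little over half a second; 3 N holds the button fully in.
4. I put the stylus back, handle inside and pin sticking out about as far as before (roughly 35 mm).
5. I returned the weight to its dish.
6. I stood both honey jars on the platform. Only two loose jars were on the desk, so I left the jars in the crates alone.

**One mishap, corrected:** the first jar was knocked about 3 cm to the pan's edge while I was fetching the second. I lifted it, moved it inwards and set it down again.

**Last checks**
- **Jars:** both are upright. Relative to the pan's centre they stand at about (0, +51) mm and (-15, -47) mm, well inside its edge.
- **Weight:** upright in its dish.
- **Pin:** sticking out of the case mouth.
- **Glue stick and pencil:** unmoved.
- **Eraser:** not confirmed. The arm hid it in the last picture, but I did not work near it.
- **Button:** I judged "fully in" from the force and had no direct reading of its travel.

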